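# Clamp a modelling-board block with the inner knob of a coaxial dial

### The arm

A 7-joint arm with a two-finger parallel gripper is mounted at the origin on the work surface. World frame = base frame: x ahead of the robot, y to its left, z up, the work surface at z = 0. Lengths are in m, angles in rad, forces in N, time in s.
With the tool pointing down it reaches from about 0.35 to 0.9 m from the base axis. Payload 8.1 kg.
Tool frame: the origin (TCP) lies midway between the tips of the shut fingers; the grasp point (between the pads) lies 19 mm behind it; z points along the fingers, y is the line along which they close (so a half turn about z gives the same grasp; the last joint's range is limited). The gripper opens to 92 mm and grips with 3 to 60 N. Pads are 19 mm wide; open, the fingers measure 130 mm over their backs; the gripper's body (75 mm by 190 mm) begins 47 mm behind the grasp point.
Start: joints at [1.08, 0.434, 0.025, 1.573, -0.012, 1.134, -0.075], TCP at [0.236, -0.579, 0.191] pointing down, gripper open.
Joint ranges: [-2.62, 2.62], [-0.44, 2.09], [-1.27, 1.32], [0.08, 2.57], [-1.32, 4.46], [0.12, 2], [-2.74, 2.74]. Speed limits (rad/s): [2.22, 2.22, 3.01, 3.01, 3.14, 3.14, 3.14].

### API

Orientations are given as a rotation vector (axis times angle).
In Python, from cell import arm gives the robot as it stands.
- The arm moves only by the tool carry_out, never from a script. Its arguments are lists of equal length, an entry for each row: "claw": the finger opening in cm, from 0 to 9.18; "delta_pos": the shift along the tool's x, y, z in cm, a list of three; "angular": the turn, a rotation vector about the tool's x, y, z in rad, a list of three. In form: {"claw": [claw, ...], "delta_pos": [[dx, dy, dz], ...], "angular": [[ax, ay, az], ...]}. A call has 1 to 20 rows; each row shifts and turns the commanded pose from where the row before left it, along the tool's axes as they then stand; what a row does not reach is not made up. A row lasts 1/10 s, in which the tool goes at most 50 mm and 8.59 degrees, less where a joint would pass 70% of its speed; a pose out of reach is approached as far as the arm can. A call with a gripper value outside its range is refused whole. The fingers move at their own pace and stop on an object; "force" is the grip in N (left out, the last holds). Time passes only in rows, so rows that do not move let the fingers close. It gives the time, the measured TCP pose, the force, the opening and the grip force at its end, in the units of the state.
- arm.observe(): the state, without advancing time (a new reading comes with each control period).
- arm.get_image(name): name is "side" or "top" or "wrist"; returns a dict with "frame" (480x640x3 uint8, red, green, blue), "mtx" (3x3 intrinsics, pixels), "dist" ([k1, k2, p1, p2, k3] as OpenCV has them; the pictures are not rectified), "T" (4x4, takes a point from camera to world coordinates). Camera axes: x right, y down, z forward; pixel columns grow to the right and rows downward; lengths in m; the calibration is good to about 2 mm. A picture is of the moment at which its call begins. There is no depth.
- arm.sign_off(): hands the job in; it is judged then, once.
Trained networks look in a picture, given as the dict that the camera call returned (one of the last four; its "shot" number tells which), for a name from the list of things; names that differ only in an ending like _2 or _b are one class to them, and where a whole thing is asked for, a point or a joint stands for the part that bears it (a point fixed in the world has none). Each returns a list of dicts, best first, with "conf" (0 to 1); they miss things now and then, are a little off and sometimes report something else, mostly with a low value. They report only what shows in the picture. A call takes as long as a camera call. They do not tell look-alikes from the thing itself.
- arm.look_for(label, picture): "centre" ([column, row] as shares, 0 to 1, of the picture: columns of its width, rows of its height, amid what is visible of it).
- arm.trace(label, picture): "region" (480x640 bool, what is visible of it) and "centre" ([column, row] as shares, 0 to 1, of the picture: columns of its width, rows of its height, amid what is visible of it).
- arm.place_of(label, picture): "centre" ([column, row] as shares, 0 to 1, of the picture: columns of its width, rows of its height: a listed point, or the origin of a listed thing).
The state is a dict: "clock": time; "joints": joint angles; "dq": joint speeds; "joint_efforts": joint torques, N m; "position": TCP position; "ee_rot": TCP orientation; "force": force on the tool from outside, world axes, zero at the start; "ft_torque": the same for the moment, N m; "width": opening from 0.0 (shut) to 1.0 (fully open); "gripper_force": force on a finger pad.
Only numpy, scipy, OpenCV 4.12 (cv2) and the standard library are available. Lean on these libraries where they do the work, as an engineer would, in place of code of your own. Each camera call takes 0.05 s, during which the arm holds its last target. There are 200 camera calls.

### The job

Stand the pink modelling-board block on the red clamp's base, between its jaw and its fixed stop, and let go. Then close the jaw by turning only the small inner knob of the dial clockwise until the block is nipped square against the stop and stays held finger-tight (about 10 N): the board is soft, so do not crush it. The wide outer ring is already set and must stay where it is, and the other things on the bench stay where they are.

Things in the scene. Friction and masses are not known exactly. Their poses are not given: they have to be found in the camera images.
- clamp: red fixed bench clamp, base plate 110 (x) x 270 (y) x 10 mm. Origin: centre of its underside on the bench; z up, y = the direction in which the jaw closes. The dial stands on the housing at y = -88 mm. The block is to stand on the base plate, 10 mm above the bench, at x = 0, between jaw and stop.
- jaw_rest (a point): point on the clamp's base plate (10 mm above the bench) under the face of the open jaw, at clamp x = 0, y = -6 mm. The fixed dark steel stop facing the jaw is 56 mm wide, top 46 mm above the bench; it is bolted elsewhere each time and not reported: its face is 58 to 66 mm from this point along +y, so the 46 mm block has 12 to 20 mm of play.
- jaw: sliding steel jaw of the clamp, 44 mm wide, top 45 mm above the bench, geared to the inner knob (8 mm of travel per rad of knob), closing along the clamp's +y; stays where it is left. Its front, a 6 mm steel pad on rubber buffers, yields 1 mm for each 6 N of clamping (at most 7 mm). Origin: in the unloaded pad's face, on the centre line, at base-plate height; axes as the clamp's.
- inner_knob (a joint): angle of the inner knob, rad: 0 = jaw fully open (as at the start), grows clockwise from above to 3.4; clockwise closes the jaw. Turning it freely takes about 0.16 N m; each newton of clamping adds 0.008 N m (10 N: 0.24 N m). If the hand pauses, much of the friction part fades, but the rise with clamping stays. Friction holds up to about 20 N when the knob is let go.
- knob_top (a point): centre of the top of the small inner knob, 68 mm above the bench: a plain knurled metal cylinder of 24 mm diameter on a vertical axis, sticking out 16 mm above the outer ring. Round: it can be gripped at any yaw.
- outer_ring (a joint): angle of the wide outer ring about the same axis, rad, clockwise from above; set differently each time. It turns very easily (0.03 N m).
- ring_mark (a point): index line on the top face of the outer ring, 28 mm from the axis. The ring is a knurled metal disc of 64 mm diameter and 12 mm height, its top 52 mm above the bench.
- block: the workpiece, a dusty-pink modelling-board block 36 (x) x 46 (y) x 46 mm (z), about 70 g. Origin: centre of its underside; z up. Its 46 mm length goes along the clamp's y (either way round), so that it is carried by its 36 mm width.
- offcut: bystander: flat pink board offcut, 70 x 30 x 18 mm. Origin: centre of its underside.
- mdf_board: bystander: square fibreboard, 110 x 130 x 18 mm. Origin: centre of its underside.
- screwdriver: bystander: screwdriver with a red handle, lying along its x.
- small_driver: bystander: screwdriver, 150 mm long, with an orange handle, lying along its x.
- mallet: bystander: hammer lying along its x.
- tape_measure: bystander: yellow tape measure, 70 x 34 x 62 mm. Origin: centre of its underside.
- glue: bystander: bottle, 54 mm diameter, 130 mm tall. Origin: centre of its underside.
Things that resemble listed ones, but are neither listed nor needed, are in the scene too. What is shaped like the block but blue or turquoise is not meant.

How it is judged:
By the outcome, as a careful person would: the job done as asked, in the order asked, and still so for the second after the job is handed in, with the robot touching nothing.
It also fails if it takes over 66 s, if anything falls off the work surface, if the arm or the gripper's body presses on something with over 40 N, if the wrist force passes 120 N, or if a joint passes its speed limit or range.

## Working session

There is one attempt and no reset: what is moved stays moved. The work goes in short steps, Python scripts to look and compute and a tool call to move; the robot and the scene stay as the last step left them, time stands still between calls to the robot, and variables do not carry over. Pictures are saved under pics/ and viewed, at most 10 in all, crops included, and the job is handed in when it is done.

Besides the shell and the picture viewer there is one more tool, called after "Request:" by a JSON object that holds its "op" and its "data", one argument or row to a line. carry_out: Moves the arm, as the interface text tells. Its arguments: {"type":"object","properties":{"claw":{"type":"array","items":{"type":"number"}},"delta_pos":{"type":"array","items":{"type":"array","items":{"type":"number"}}},"angular":{"type":"array","items":{"type":"array","items":{"type":"number"}}},"force":{"type":"number"}},"required":["claw","delta_pos","angular"]}

```bash
mkdir -p pics; ls; cat > h.py <<'E'
import numpy as np, cv2
from cell import arm
def shot(n):
    return arm.get_image(n)
def save(p,name): cv2.imwrite('pics/'+name,cv2.cvtColor(p if isinstance(p,np.ndarray) else p['frame'],cv2.COLOR_RGB2BGR))
def px(c): return np.array([c[0]*640,c[1]*480])
def ray(p,uv):
    d=cv2.undistortPoints(np.array([[uv]],float),p['mtx'],np.array(p['dist'],float))[0,0]
    T=np.array(p['T']); return T[:3,3],T[:3,:3]@np.array([d[0],d[1],1])
def onz(p,uv,z):
    o,d=ray(p,uv); return o+d*(z-o[2])/d[2]
def proj(p,X):
    T=np.array(p['T']); R=T[:3,:3].T; t=-R@T[:3,3]
    return cv2.projectPoints(np.array(X,float).reshape(-1,1,3),cv2.Rodrigues(R)[0],t,p['mtx'],np.array(p['dist'],float))[0][:,0]
def tri(rs):
    A=np.zeros((3,3));b=np.zeros(3)
    for o,d in rs:
        d=d/np.linalg.norm(d);M=np.eye(3)-np.outer(d,d);A+=M;b+=M@o
    return np.linalg.solve(A,b)
E
python3 - <<'E'
from h import *
np.set_printoptions(precision=4,suppress=True)
print(arm.observe())
zs=dict(clamp=0,jaw_rest=.01,jaw=.01,knob_top=.068,ring_mark=.052,block=0,offcut=0,mdf_board=0,screwdriver=0,small_driver=0,mallet=0,tape_measure=0,glue=0)
ps={n:shot(n) for n in('top','side','wrist')}
for n,p in ps.items():
    save(p,n+'0.png'); print(n,p['T'][:3,3])
    for l,z in zs.items():
        if n=='wrist' and l not in('block','knob_top','clamp','jaw_rest'): continue
        for r in arm.place_of(l,p)[:4]:
            print(n,l,round(r['conf'],2),px(r['centre']).round(1),onz(p,px(r['centre']),z)[:2])
im=np.vstack([ps['top']['frame']]); 
E
```

```text
pics
{'clock': 0.0, 'joints': array([ 1.0804,  0.4352,  0.025 ,  1.5741, -0.0116,  1.134 , -0.0751]), 'dq': array([-0.0011,  0.    , -0.0004, -0.0007, -0.0014, -0.0003, -0.0016]), 'joint_efforts': array([ -0.0002, -66.7841,   0.9852, -31.4463,  -0.0605,   0.0426,
         0.0001]), 'position': array([ 0.236 , -0.5781,  0.1906]), 'ee_rot': array([-3.0812, -0.6049,  0.0008]), 'force': array([-0.2321, -0.472 ,  0.4139]), 'ft_torque': array([ 0.0602, -0.0376,  0.0305]), 'gripper_force': 0.0, 'width': 0.9989147238933728}
top [0.463  0.0264 1.5903]
top clamp 0.67 [327.3 252.6] [ 0.5181 -0.0133]
top clamp 0.46 [325.7 253.7] [ 0.5152 -0.0089]
top jaw_rest 0.71 [330.8 253. ] [ 0.5164 -0.0224]
top jaw 0.67 [328.5 256.3] [ 0.5076 -0.016 ]
top knob_top 0.48 [357.6 253.6] [ 0.5112 -0.0898]
top ring_mark 0.72 [367.3 246.4] [ 0.5299 -0.1168]
top block 0.79 [160.9 256.2] [0.5194 0.4354]
top block 0.64 [202.4 254.7] [0.5207 0.3235]
top block 0.55 [233.7 246.5] [0.5408 0.2387]
top offcut 0.84 [263.4 300.9] [0.3924 0.1617]
top offcut 0.55 [213.4 176.5] [0.7321 0.2903]
top mdf_board 0.61 [211.6 174.9] [
[... 776 characters left out ...]
9] [ 0.5242 -0.1269]
side block 0.85 [322.4 411.7] [0.5327 0.4344]
side block 0.69 [328.9 363.5] [0.5245 0.3244]
side block 0.69 [326.1 327.9] [0.5335 0.2318]
side offcut 0.81 [389.6 305.7] [0.397  0.1632]
side offcut 0.33 [380.5 175.7] [ 0.3976 -0.354 ]
side mdf_board 0.98 [228.4 355. ] [0.7273 0.3108]
side mdf_board 0.31 [336.6 247.8] [ 0.5174 -0.0284]
side screwdriver 0.69 [377.6 177.4] [ 0.4063 -0.3446]
side small_driver 0.9 [431.1 363.9] [0.3231 0.3186]
side small_driver 0.18 [393.1 198.3] [ 0.3674 -0.242 ]
side mallet 0.61 [241.3 243.4] [ 0.7549 -0.0379]
side tape_measure 0.71 [393.9 198. ] [ 0.3651 -0.2434]
side glue 0.57 [281.1 169.4] [ 0.6893 -0.3802]
wrist [ 0.3134 -0.5477  0.3836]
```

```bash
python3 - <<'E'
from h import *
t=cv2.imread('pics/top0.png')[150:350,130:490]; s=cv2.imread('pics/side0.png')[150:450,180:480]
cv2.imwrite('pics/c1.png',cv2.resize(t,None,fx=2.2,fy=2.2,interpolation=cv2.INTER_CUBIC))
cv2.imwrite('pics/c2.png',cv2.resize(s,None,fx=2,fy=2,interpolation=cv2.INTER_CUBIC))
E
```

```text
(no output)
```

View pics/c1.png

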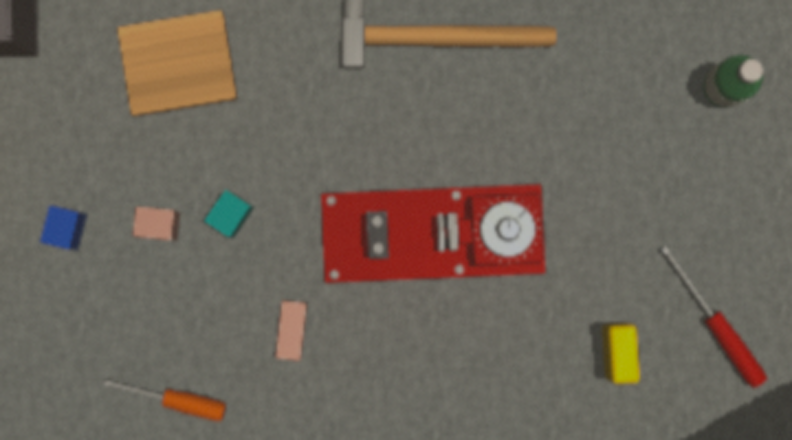

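View pics/c2.png

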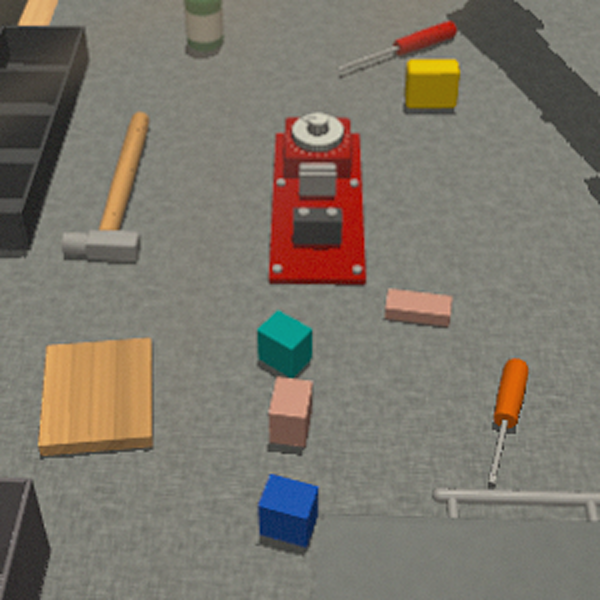

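The three block-shaped candidates in the top view are blue at (161,256), pink at (202,254) and turquoise at (234,246). Only the pink one at (202,254) fits, with a base near (0.522, 0.324). The flat pink piece at (263,301) is the offcut. The clamp is red, centred near (0.515, −0.012), with its +y roughly along world +y. The ring mark is on the dial at upper right. I'll move above the pink block, staying high, and confirm it with the wrist camera.

Request:
{"op": "carry_out", "data": {
  "claw": [9,9,9,9,9,9,9,9,9,9,9,9,9,9,9,9,9,9,9,9],
  "delta_pos": [
    [2.6,-3.0,-0.3],
    [2.6,-3.0,-0.3],
    [2.6,-3.0,-0.3],
    [2.6,-3.0,-0.3],
    [2.6,-3.0,-0.3],
    [2.6,-3.0,-0.3],
    [2.6,-3.0,-0.3],
    [2.6,-3.0,-0.3],
    [2.6,-3.0,-0.3],
    [2.6,-3.0,-0.3],
    [2.6,-3.0,0],
    [2.6,-3.0,0],
    [2.6,-3.0,0],
    [2.6,-3.0,0],
    [2.6,-3.0,0],
    [2.6,-3.0,0],
    [2.6,-3.0,0],
    [2.6,-3.0,0],
    [2.6,-3.0,0],
    [2.6,-3.0,0]
  ],
  "angular": [
    [0,0,0],
    [0,0,0],
    [0,0,0],
    [0,0,0],
    [0,0,0],
    [0,0,0],
    [0,0,0],
    [0,0,0],
    [0,0,0],
    [0,0,0],
    [0,0,-0.11],
    [0,0,-0.11],
    [0,0,-0.11],
    [0,0,-0.11],
    [0,0,-0.11],
    [0,0,-0.11],
    [0,0,-0.11],
    [0,0,-0.11],
    [0,0,-0.11],
    [0,0,-0.11]
  ],
  "force": 20
}}

```text
clock: 3.65
position: [0.2996, 0.1711, 0.2217]
ee_rot: [2.307, 2.133, 0.002]
force: [0.4, 0.7, 0.4]
width: 0.981
gripper_force: 0.0
```

Request:
{"op": "carry_out", "data": {
  "claw": [9,9,9,9,9,9,9],
  "delta_pos": [
    [1.9,3.5,0],
    [1.9,3.5,0],
    [1.9,3.5,0],
    [1.9,3.5,0],
    [1.9,3.5,0],
    [1.9,3.5,0],
    [0,0,0]
  ],
  "angular": [
    [0,0,0],
    [0,0,0],
    [0,0,0],
    [0,0,0],
    [0,0,0],
    [0,0,0],
    [0,0,0]
  ]
}}

```text
clock: 4.35
position: [0.5228, 0.2668, 0.2201]
ee_rot: [-2.313, -2.124, -0.001]
force: [-0.5, -0.4, 0.1]
width: 0.98
gripper_force: 0.0
```

```bash
python3 - <<'E'
from h import *
np.set_printoptions(precision=4,suppress=True)
s=arm.observe();print(s['position'],s['ee_rot'],s['joints'])
p=shot('wrist');t=shot('top');sd=shot('side');save(p,'w1.png');print(p['T'])
for n,q in(('w',p),('t',t),('s',sd)):
  for r in arm.place_of('block',q)[:4]: print(n,'po',r['conf'],px(r['centre']),onz(q,px(r['centre']),0))
for r in arm.trace('block',p)[:4]:
  m=r['region'].astype(np.uint8);print(r['conf'],px(r['centre']),m.sum(),p['frame'][r['region']].mean(0))
  c=max(cv2.findContours(m,0,2)[0],key=cv2.contourArea); a=cv2.approxPolyDP(c,4,True)[:,0]; print(a.tolist(),cv2.minAreaRect(c))
E
```

```text
[0.5228 0.2668 0.2201] [-2.3131 -2.1241 -0.0012] [-0.09    0.4366 -0.6764  1.5867  0.2846  1.2186 -0.9044]
[[ 0.9963 -0.0813 -0.0261  0.5304]
 [-0.0854 -0.9494 -0.3023  0.3484]
 [-0.0002  0.3035 -0.9528  0.4131]
 [ 0.      0.      0.      1.    ]]
w po 0.84 [332.032 221.52 ] [0.5405 0.2335 0.    ]
w po 0.64 [306.496  33.984] [0.5286 0.4337 0.    ]
w po 0.62 [316.224 146.592] [0.5291 0.3217 0.    ]
t po 0.63 [233.984 244.992] [0.5448 0.2379 0.    ]
s po 0.8 [323.584 327.408] [0.5388 0.2306 0.    ]
s po 0.66 [326.72  360.624] [0.529  0.3175 0.    ]
s po 0.61 [325.888 410.496] [0.5264 0.4316 0.    ]
0.83 [314.88  144.912] 1723 [141.9652 106.4539  93.6222]
[[301, 125], [299, 168], [333, 171], [336, 126]] ((317.2563781738281, 147.3085479736328), (36.71294403076172, 48.77291488647461), 1.9091525077819824)
0.76 [330.368 228.   ] 1774 [ 50.2255 160.7745 149.4205]
[[323, 199], [307, 234], [343, 253], [359, 225], [354, 216]] ((333.1321105957031, 226.9622802734375), (47.39875030517578, 39.434207916259766), 29.05460548400879)
0.63 [306.816  25.68 ] 2599 [ 37.8615  59.1631 107.8796]
[[282, 0], [277, 35], [281, 45], [323, 55], [332, 5]] ((303.898193359375, 24.960556030273438), (51.9592170715332, 54.01530456542969), 9.865806579589844)
```

View pics/w1.png

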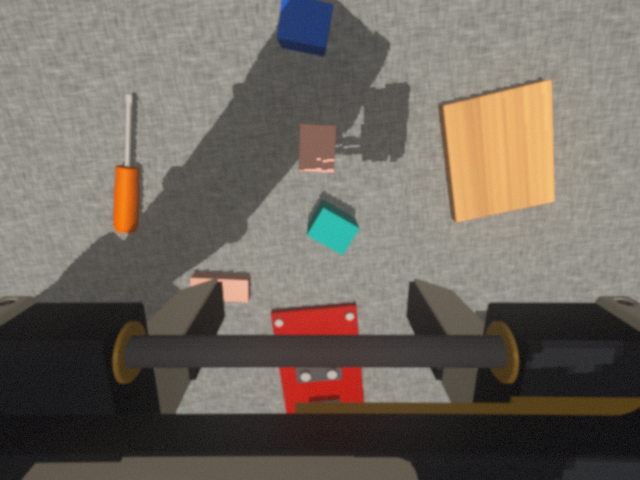

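The wrist view shows the pink block at (317,148), with turquoise at (333,228) and blue at (305,25). The block is free-standing, with its 36 mm width across the image, along tool y. I'll fit its pose.

```bash
cat > fit.py <<'E'
from h import *
from scipy.optimize import minimize
def hullmask(p,P,S=4):
    uv=proj(p,P); h=cv2.convexHull((uv*16).round().astype(np.int32))
    m=np.zeros((480,640),np.uint8); cv2.fillConvexPoly(m,h,1,lineType=8,shift=4); return m
def hullpoly(p,P):
    return cv2.convexHull(proj(p,P).astype(np.float32))[:,0]
def box(x,y,a,z0,sx,sy,sz):
    c,s=np.cos(a),np.sin(a)
    return np.array([[x+c*u*sx/2-s*v*sy/2,y+s*u*sx/2+c*v*sy/2,z0+w*sz] for u in(-1,1) for v in(-1,1) for w in(0,1)])
def fitbox(pm,x0,z0,dims):
    cs=[]
    for p,m in pm:
        c=max(cv2.findContours(m.astype(np.uint8),0,1)[0],key=cv2.contourArea)[:,0].astype(float); cs.append((p,c))
    def cost(v):
        e=0
        for p,c in cs:
            h=hullpoly(p,box(v[0],v[1],v[2],z0,*dims)).reshape(-1,1,2)
            d=np.array([abs(cv2.pointPolygonTest(h,(float(q[0]),float(q[1])),True)-.3) for q in c]); e+=np.minimum(d,4).mean()
        return e/len(cs)
    best=None
    for da in(-.15,0,.15):
        r=minimize(cost,[x0[0],x0[1],x0[2]+da],method='Nelder-Mead',options=dict(initial_simplex=np.array(x0)+[0,0,da]+np.array([[0,0,0],[.01,0,0],[0,.01,0],[0,0,.1]]),xatol=1e-5,fatol=1e-4))
        if best is None or r.fun<best.fun: best=r
    return best.x,best.fun
def pinks(p,lab,hint,z):
    rs=arm.trace(lab,p); 
    return min(rs,key=lambda r:np.linalg.norm(px(r['centre'])-proj(p,[*hint,z])[0]))['region']
E
python3 - <<'E'
from fit import *
np.set_printoptions(precision=4,suppress=True)
w=shot('wrist');s=shot('side')
mw=pinks(w,'block',(.525,.321),.023); ms=pinks(s,'block',(.525,.321),.023)
print(mw.sum(),ms.sum(), w['frame'][mw].mean(0),s['frame'][ms].mean(0))
d=(.036,.046,.046)
for pm in([(w,mw)],[(s,ms)],[(w,mw),(s,ms)]): print(fitbox(pm,[.525,.321,-.05],0,d))
E
```

```text
1694 675 [142.1842 106.2562  93.2993] [121.1659  90.9156  78.7896]
(array([ 0.53  ,  0.323 , -0.1221]), np.float64(0.36213005280595123))
(array([ 0.5328,  0.3222, -0.1032]), np.float64(0.23561558319790252))
(array([ 0.5304,  0.323 , -0.0971]), np.float64(0.673626190830461))
```

```bash
python3 - <<'E'
from fit import *
w=shot('wrist'); f=w['frame'].copy()
k=cv2.resize(f[80:280,230:430],None,fx=3,fy=3,interpolation=cv2.INTER_CUBIC)
h=hullpoly(w,box(.530,.323,-.11,0,.036,.046,.046))
cv2.polylines(k,[((h-[230,80]+.5)*3).astype(np.int32)],True,(255,255,0),1)
save(k,'w2c.png')
E
```

```text
(no output)
```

View pics/w2c.png

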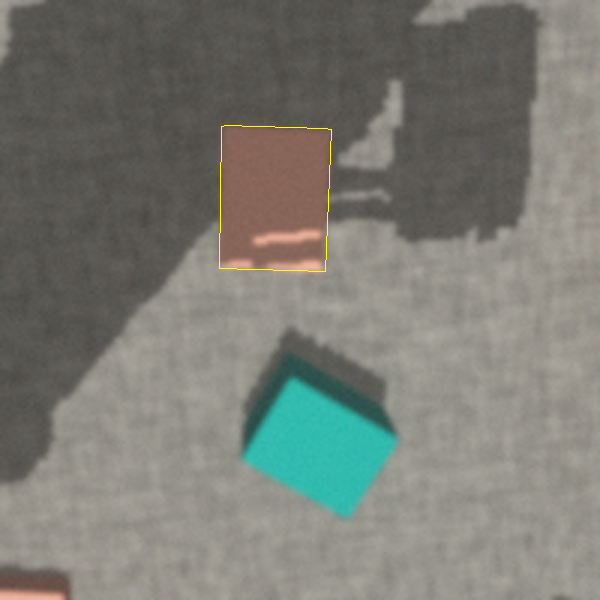

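The crop shows the pink block (local (275,198), i.e. (322,146) in the full picture) with the model outline fitting it. Its 36 mm side runs across, along the closing direction. Next I grasp it.

Request:
{"op": "carry_out", "data": {
  "claw": [9,9,9,9,9,9,9,9,9,9,9,9,9,2,2,2,2,2],
  "delta_pos": [
    [2.9,0.1,0],
    [2.8,0.1,0],
    [0,0,3],
    [0,0,3],
    [0,0,3],
    [0,0,3],
    [0,0,2],
    [0,0,2],
    [0,0,2],
    [0,0,1.5],
    [0,0,1],
    [0,0,0.7],
    [0,0,0],
    [0,0,0],
    [0,0,0],
    [0,0,0],
    [0,0,0],
    [0,0,0]
  ],
  "angular": [
    [0,0,0.02],
    [0,0,0],
    [0,0,0],
    [0,0,0],
    [0,0,0],
    [0,0,0],
    [0,0,0],
    [0,0,0],
    [0,0,0],
    [0,0,0],
    [0,0,0],
    [0,0,0],
    [0,0,0],
    [0,0,0],
    [0,0,0],
    [0,0,0],
    [0,0,0],
    [0,0,0]
  ],
  "force": 15
}}

```text
clock: 6.75
position: [0.5264, 0.3223, 0.0097]
ee_rot: [2.333, 2.104, 0.001]
force: [-0.5, -0.0, 0.1]
width: 0.596
gripper_force: 0.0
```

Request:
{"op": "carry_out", "data": {
  "claw": [2,2,2,2,2,2,2,2],
  "delta_pos": [
    [0,0,0],
    [0,0,0],
    [0,0,0],
    [0,0,0],
    [0,0,0],
    [0,0,0],
    [0,0,0],
    [0,0,0]
  ],
  "angular": [
    [0,0,0],
    [0,0,0],
    [0,0,0],
    [0,0,0],
    [0,0,0],
    [0,0,0],
    [0,0,0],
    [0,0,0]
  ]
}}

```text
clock: 7.55
position: [0.5264, 0.3223, 0.0095]
ee_rot: [2.333, 2.104, 0.0]
force: [0.9, -0.7, 0.9]
width: 0.383
gripper_force: 15.0
```

Request:
{"op": "carry_out", "data": {
  "claw": [2,2,2,2,2,2,2,2,2,2,2,2,2,2,2,2,2,2,2,2],
  "delta_pos": [
    [0,0,-1],
    [0,0,-2],
    [0,0,-3],
    [0,0,-3],
    [0,0,-3],
    [0,0,-3],
    [0,0,-3],
    [0,0,-3],
    [-3.5,0.28,0],
    [-3.5,0.28,0],
    [-3.5,0.28,0],
    [-3.5,0.28,0],
    [-3.5,0.28,0],
    [-3.5,0.28,0],
    [-3.5,0.28,0],
    [-3.5,0.28,0],
    [-3.5,0.28,0],
    [-3.5,0.28,0],
    [0,0,0],
    [0,0,0]
  ],
  "angular": [
    [0,0,0],
    [0,0,0],
    [0,0,0],
    [0,0,0],
    [0,0,0],
    [0,0,0],
    [0,0,0],
    [0,0,0],
    [0,0,0],
    [0,0,0],
    [0,0,0],
    [0,0,0],
    [0,0,0],
    [0,0,0],
    [0,0,0],
    [0,0,0],
    [0,0,0],
    [0,0,0],
    [0,0,-0.14],
    [0,0,0]
  ]
}}

```text
clock: 9.55
position: [0.5177, -0.0296, 0.2198]
ee_rot: [-2.179, -2.263, 0.0]
force: [0.6, 1.0, -0.2]
width: 0.38
gripper_force: 15.0
```

```bash
python3 - <<'E'
from fit import *
import pickle
np.set_printoptions(precision=4,suppress=True)
s=arm.observe();print(s['position'],s['ee_rot'],s['width'],s['gripper_force'],s['joints'])
p=shot('wrist');save(p,'w3.png');pickle.dump({k:p[k] for k in('frame','mtx','dist','T')},open('w3.pkl','wb'))
zs=dict(clamp=0,jaw_rest=.01,jaw=.01,knob_top=.068,ring_mark=.052)
for l,z in zs.items():
  for r in arm.place_of(l,p)[:2]: print(l,round(r['conf'],2),px(r['centre']).round(1),onz(p,px(r['centre']),z))
E
```

```text
[ 0.5177 -0.0296  0.2198] [-2.1792 -2.2626  0.0002] 0.38008448790804755 14.952732056117384 [ 0.4663  0.3119 -0.6542  1.7478  0.2058  1.1515 -0.2115]
clamp 0.67 [307.9 176.3] [ 0.5088 -0.008   0.    ]
jaw_rest 0.84 [310.2 186.3] [ 0.5119 -0.0176  0.01  ]
jaw 0.83 [307.3 184.6] [ 0.5086 -0.0159  0.01  ]
ring_mark 0.31 [309.3 185. ] [ 0.5113 -0.009   0.052 ]
ring_mark 0.15 [321.6 263.1] [ 0.5273 -0.0934  0.052 ]
```

View pics/w3.png

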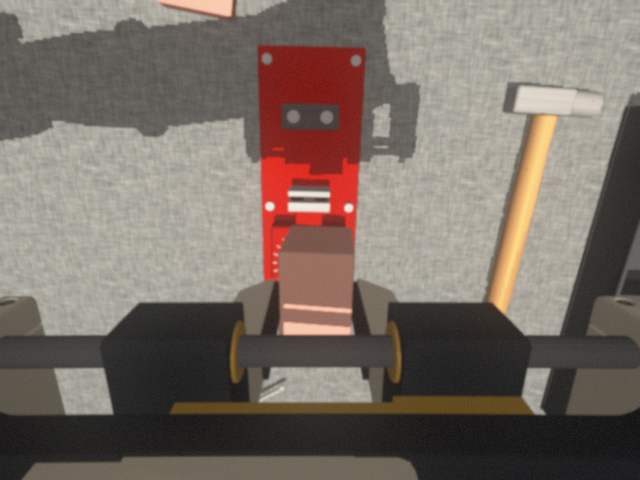

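The clamp plate spans (258,47) to (365,48). The stop is dark at (281–339, 104–130), the jaw is at rows 186–212, and the held block is in front of the gripper, hiding the dial. I'll measure the edges.

```bash
python3 - <<'E'
from fit import *
import pickle
np.set_printoptions(precision=4,suppress=True)
p=pickle.load(open('w3.pkl','rb')); f=p['frame'].astype(float)
sat=(f[...,0]-f[...,1:].mean(2))/(f.sum(2)+1)   # redness, shadow independent
def sub(v,i0):  # largest-gradient position
    g=np.abs(np.diff(v)); k=g.argmax(); k0,k1=max(k-2,0),k+3; w=g[k0:k1]; return i0+.5+(np.arange(k0,k0+len(w))*w).sum()/w.sum()
L=[(sub(sat[r,245:285],245),r) for r in range(56,225)]; R=[(sub(sat[r,340:380],340),r) for r in range(56,225)]
F=[(c,sub(sat[35:60,c],35)) for c in range(268,356)]
res={}
for n,q in(('L',L),('R',R),('F',F)):
    W=np.array([onz(p,u,.01)[:2] for u in q]); l=cv2.fitLine(W.astype(np.float32),cv2.DIST_HUBER,0,1e-4,1e-4).ravel()
    res[n]=l; d=(W-l[2:])@[-l[1],l[0]]; print(n,l,'ang',np.degrees(np.arctan2(l[1],l[0])),'rms',d.std())
# stop and jaw: column profiles
for c in(290,310,330):
    print(c,[int(x) for x in f[95:140,c].sum(1)])
for c in(296,310,324): print(c,[int(x) for x in f[175:220,c].sum(1)])
E
```

```text
L [ 0.0175 -0.9998  0.456   0.0276] ang -88.999084 rms 0.006707522544397703
R [ 0.0162 -0.9999  0.5642  0.011 ] ang -89.07428 rms 0.0025190461324678744
F [0.9999 0.017  0.5181 0.1236] ang 0.97476655 rms 0.0010180351646461312
290 [184, 175, 182, 170, 167, 170, 195, 188, 195, 199, 209, 203, 203, 195, 219, 272, 323, 354, 364, 366, 364, 361, 368, 370, 369, 350, 330, 282, 232, 207, 205, 189, 185, 189, 194, 191, 189, 191, 195, 191, 188, 192, 201, 190, 193]
310 [178, 168, 161, 177, 164, 173, 180, 173, 199, 199, 196, 196, 202, 191, 201, 192, 195, 190, 193, 193, 193, 198, 211, 202, 201, 199, 207, 198, 198, 190, 200, 193, 200, 190, 192, 189, 188, 177, 185, 177, 183, 180, 193, 177, 180]
330 [170, 180, 182, 191, 180, 189, 178, 189, 181, 196, 200, 201, 201, 207, 198, 216, 264, 315, 349, 363, 370, 361, 375, 358, 360, 354, 327, 289, 239, 212, 208, 188, 203, 198, 189, 192, 186, 182, 171, 185, 170, 187, 195, 184, 189]
296 [312, 295, 294, 258, 236, 222, 213, 202, 210, 232, 255, 277, 282, 292, 301, 396, 558, 657, 690, 688, 653, 508, 333, 216, 191, 244, 337, 494, 634, 690, 705, 703, 699, 690, 684, 651, 538, 404, 313, 298, 300, 280, 293, 297, 295]
310 [290, 301, 298, 297, 258, 223, 211, 210, 220, 228, 250, 257, 286, 282, 294, 352, 505, 628, 680, 690, 666, 567, 420, 328, 295, 286, 319, 430, 595, 680, 696, 697, 699, 689, 687, 652, 567, 440, 363, 318, 319, 319, 307, 330, 318]
324 [292, 305, 303, 293, 269, 221, 205, 197, 210, 210, 225, 260, 282, 275, 289, 319, 442, 588, 670, 679, 676, 621, 466, 295, 197, 211, 276, 394, 560, 659, 693, 696, 695, 695, 689, 671, 615, 502, 385, 298, 281, 234, 219, 221, 237]
```

```bash
cat > meas.py <<'E'
from fit import *
def sub(v,i0):
    g=np.abs(np.diff(v)); k=g.argmax(); k0,k1=max(k-2,0),k+3; w=g[k0:k1]; return i0+.5+(np.arange(k0,k0+len(w))*w).sum()/w.sum()
def redness(p):
    f=p['frame'].astype(float); return (f[...,0]-f[...,1:].mean(2))/(f.sum(2)+1)
def line(p,q,z):
    W=np.array([onz(p,u,z)[:2] for u in q])
    for _ in range(5):
        l=cv2.fitLine(W.astype(np.float32),cv2.DIST_L1,0,1e-4,1e-4).ravel(); d=np.abs((W-l[2:])@[-l[1],l[0]])
        W=W[d<max(.0015,2*np.median(d))]
    return l,len(W),d.std()
E
python3 - <<'E'
from meas import *
import pickle
np.set_printoptions(precision=4,suppress=True)
p=pickle.load(open('w3.pkl','rb')); s=redness(p); f=p['frame'].astype(float).sum(2)
print('L',line(p,[(sub(s[r,250:270],250),r) for r in range(56,225)],.01))
print('R',line(p,[(sub(s[r,347:372],347),r) for r in range(56,225)],.01))
print('F',line(p,[(c,sub(s[35:60,c],35)) for c in range(268,356)],.01))
print('stop near',line(p,[(c,sub(s[120:140,c],120)) for c in range(286,335)],.046))
print('stop far',line(p,[(c,sub(s[95:112,c],95)) for c in range(286,335)],.046))
print('stop L',line(p,[(sub(s[r,270:295],270),r) for r in range(108,127)],.046))
print('stop R',line(p,[(sub(s[r,330:350],330),r) for r in range(108,127)],.046))
print('jaw face',line(p,[(c,sub(f[185:195,c],185)) for c in range(292,328)],.045))
print('jaw L',line(p,[(sub(s[r,278:300],278),r) for r in range(205,210)],.045))
print('jaw R',line(p,[(sub(s[r,320:340],320),r) for r in range(205,210)],.045))
E
```

```text
L (array([ 0.0177, -0.9998,  0.4563,  0.0121], dtype=float32), 163, np.float64(0.00011658369808307131))
R (array([ 0.016 , -0.9999,  0.5637,  0.0469], dtype=float32), 160, np.float64(0.00010057082074763052))
F (array([0.9999, 0.017 , 0.5083, 0.1234], dtype=float32), 86, np.float64(0.00013286106821093076))
stop near (array([0.9998, 0.0183, 0.5114, 0.0446], dtype=float32), 49, np.float64(0.00011796724918091674))
stop far (array([0.9998, 0.02  , 0.5098, 0.0686], dtype=float32), 49, np.float64(0.00010624297297515851))
stop L (array([ 0.0133, -0.9999,  0.4815,  0.0562], dtype=float32), 19, np.float64(8.30546749210317e-05))
stop R (array([ 0.0039, -1.    ,  0.5375,  0.0576], dtype=float32), 19, np.float64(0.00010010518635807683))
jaw face (array([ 0.9999,  0.0119,  0.515 , -0.0163], dtype=float32), 36, np.float64(3.1222074480132904e-05))
jaw L (array([ 0.0513, -0.9987,  0.4883, -0.0363], dtype=float32), 5, np.float64(2.4707208497325916e-05))
jaw R (array([ 0.035 , -0.9994,  0.5339, -0.0336], dtype=float32), 5, np.float64(3.3720478572594255e-05))
```

Measured: the jaw face is at y≈−0.016 and the stop face at y≈0.0446, a gap of about 61 mm. The centre line is x≈0.510 and the yaw is 1.0°. I'll lower the block with about 4 mm to the stop.

Request:
{"op": "carry_out", "data": {
  "claw": [2,2,2,2,2,2,2,2,2,2,2,2,2],
  "delta_pos": [
    [2.3,-0.35,0],
    [2.3,-0.3,0],
    [0,0,3],
    [0,0,3],
    [0,0,3],
    [0,0,3],
    [0,0,2.5],
    [0,0,2],
    [0,0,1],
    [0,0,0.5],
    [0,0,0],
    [0,0,0],
    [0,0,0]
  ],
  "angular": [
    [0,0,0.02],
    [0,0,0],
    [0,0,0],
    [0,0,0],
    [0,0,0],
    [0,0,0],
    [0,0,0],
    [0,0,0],
    [0,0,0],
    [0,0,0],
    [0,0,0],
    [0,0,0],
    [0,0,0]
  ]
}}

```text
clock: 11.15
position: [0.5111, 0.0171, 0.0403]
ee_rot: [2.202, 2.239, 0.002]
force: [0.6, 0.2, -0.3]
width: 0.385
gripper_force: 15.0
```

```bash
python3 - <<'E'
from fit import *
np.set_printoptions(precision=4,suppress=True)
s=arm.observe();print(s['position'],s['ee_rot'],s['force'])
a=shot('side');b=shot('top')
k=np.hstack([cv2.resize(a['frame'][170:300,280:410],(390,390),interpolation=cv2.INTER_CUBIC),cv2.resize(b['frame'][190:320,260:390],(390,390),interpolation=cv2.INTER_CUBIC)]);save(k,'s4.png')
E
```

```text
[0.5111 0.0171 0.0403] [2.202  2.2391 0.0017] [ 0.5959  0.2037 -0.2557]
```

View pics/s4.png

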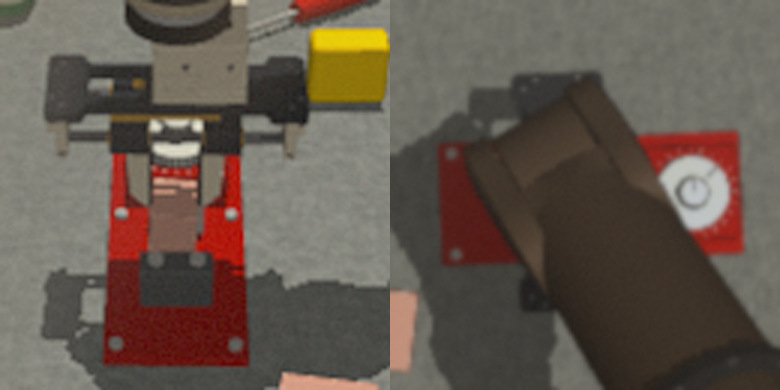

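The side view at local (176,215) shows the held block centred behind the stop and still about 2 cm above the plate. I'll lower it the rest of the way.

Request:
{"op": "carry_out", "data": {
  "claw": [2,2,2,2,2],
  "delta_pos": [
    [0,0,1],
    [0,0,0.7],
    [0,0,0.35],
    [0,0,0],
    [0,0,0]
  ],
  "angular": [
    [0,0,0],
    [0,0,0],
    [0,0,0],
    [0,0,0],
    [0,0,0]
  ]
}}

```text
clock: 11.75
position: [0.5103, 0.0171, 0.0186]
ee_rot: [-2.202, -2.24, 0.0]
force: [1.1, 0.9, -0.1]
width: 0.388
gripper_force: 15.0
```

Request:
{"op": "carry_out", "data": {
  "claw": [2,2,2],
  "delta_pos": [
    [0,0,0.1],
    [0,0,0],
    [0,0,0]
  ],
  "angular": [
    [0,0,0],
    [0,0,0],
    [0,0,0]
  ]
}}

```text
clock: 12.05
position: [0.5106, 0.0171, 0.0183]
ee_rot: [2.202, 2.24, 0.0]
force: [-0.6, -1.0, 7.1]
width: 0.388
gripper_force: 15.0
```

Request:
{"op": "carry_out", "data": {
  "claw": [5.5,5.5,5.5,5.5,5.5,5.5,5.5,5.5,5.5,5.5,5.5,5.5,5.5,5.5,5.5,5.5,5.5,5.5,5.5],
  "delta_pos": [
    [0,0,0],
    [0,0,0],
    [0,0,0],
    [0,0,0],
    [0,0,0],
    [0,0,0],
    [0,0,-0.5],
    [0,0,-1],
    [0,0,-2],
    [0,0,-3],
    [0,0,-4],
    [0,0,-4],
    [0,0,-4],
    [-3,0,-1.5],
    [-3,0,0],
    [-3,0,0],
    [-2.7,0,0],
    [0,0,0],
    [0,0,0]
  ],
  "angular": [
    [0,0,0],
    [0,0,0],
    [0,0,0],
    [0,0,0],
    [0,0,0],
    [0,0,0],
    [0,0,0],
    [0,0,0],
    [0,0,0],
    [0,0,0],
    [0,0,0],
    [0,0,0],
    [0,0,0],
    [0,0,0],
    [0,0,0],
    [0,0,0],
    [0,0,0],
    [0,0,0],
    [0,0,0]
  ]
}}

```text
clock: 13.95
position: [0.5122, -0.1001, 0.2185]
ee_rot: [2.204, 2.239, 0.001]
force: [-0.4, 0.8, -0.4]
width: 0.597
gripper_force: 0.0
```

```bash
python3 - <<'E'
from fit import *
import pickle
np.set_printoptions(precision=4,suppress=True)
s=arm.observe();print(s['position'],s['ee_rot'],s['joints'],s['force'],s['ft_torque'],s['width'])
p=shot('wrist');pickle.dump({k:p[k] for k in('frame','mtx','dist','T')},open('w5.pkl','wb'))
zs=dict(clamp=0,jaw_rest=.01,jaw=.01,knob_top=.068,ring_mark=.052,block=.01)
for l,z in zs.items():
  for r in arm.place_of(l,p)[:2]: print(l,round(r['conf'],2),px(r['centre']).round(1),onz(p,px(r['centre']),z))
for l in('block','knob_top','outer_ring'):
  for r in arm.trace(l,p)[:2]: print(l,r['conf'],px(r['centre']),r['region'].sum())
for n,z in(('side',.068),('top',.068)):
  q=shot(n)
  for l,z in(('knob_top',.068),('ring_mark',.052)):
    for r in arm.place_of(l,q)[:2]: print(n,l,round(r['conf'],2),px(r['centre']).round(1),onz(q,px(r['centre']),z))
save(cv2.resize(p['frame'][0:330,180:460],None,fx=1.8,fy=1.8,interpolation=cv2.INTER_CUBIC),'w5.png')
E
```

```text
[ 0.5122 -0.1001  0.2185] [2.2038 2.2387 0.0007] [ 0.5818  0.3136 -0.6288  1.7441  0.2     1.1481 -0.0906] [-0.3914  0.7913 -0.4005] [ 0.0068 -0.0979 -0.0163] 0.596853839333999
clamp 0.87 [313.5 112.4] [ 0.5095 -0.009   0.    ]
jaw_rest 0.9 [314.4 119.2] [ 0.5105 -0.016   0.01  ]
jaw 0.7 [312.3 118.9] [ 0.5084 -0.0158  0.01  ]
knob_top 0.59 [315.4 205.6] [ 0.5128 -0.0966  0.068 ]
ring_mark 0.59 [334.5 221.5] [ 0.5331 -0.1169  0.052 ]
block 0.71 [316.3  85.2] [0.512  0.0173 0.01  ]
block 0.73 [316.992  82.32 ] 2176
knob_top 0.89 [317.632 205.584] 480
outer_ring 0.56 [316.8   194.496] 2655
side knob_top 0.63 [341.8 208.7] [ 0.5064 -0.098   0.068 ]
side knob_top 0.56 [336.  248.4] [0.5173 0.0535 0.068 ]
side ring_mark 0.69 [335.5 211.2] [ 0.5223 -0.1087  0.052 ]
top ring_mark 0.57 [366.1 248. ] [ 0.5257 -0.1135  0.052 ]
```

View pics/w5.png

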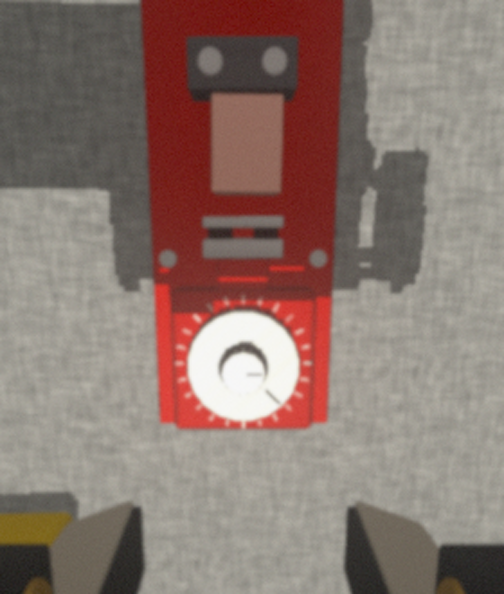

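The block stands square in the clamp at crop (247,143), clear of jaw and stop. The knob is at crop (243,371) with its index dash pointing right, and the ring mark is at crop (272,396). I'll work out the dial centre precisely.

```bash
python3 - <<'E'
from meas import *
import pickle
np.set_printoptions(precision=4,suppress=True)
p=pickle.load(open('w5.pkl','rb')); f=p['frame'].astype(np.uint8); T=p['T']; print(T[:3,3],T[:3,2])
# rectify plane z to metric grid around guess, 0.25mm/px, fit circle
def rect(z,c,h=.045,st=.00025):
    n=int(2*h/st); g=(np.arange(n)-n/2)*st; X,Y=np.meshgrid(c[0]+g,c[1]-g)
    uv=proj(p,np.c_[X.ravel(),Y.ravel(),np.full(X.size,z)]).astype(np.float32).reshape(n,n,2)
    return cv2.remap(f,uv,None,cv2.INTER_CUBIC)
c=np.array([.512,-.098])
im=rect(.052,c); g=cv2.cvtColor(im,cv2.COLOR_RGB2GRAY)
def radial(z,c0,r0,r1,ch,angs):
    pts=[]
    for a in angs:
        rr=np.linspace(r0,r1,60); P=np.c_[c0[0]+rr*np.cos(a),c0[1]+rr*np.sin(a),np.full(60,z)]
        uv=proj(p,P).astype(np.float32); v=cv2.remap(ch,uv[None],None,cv2.INTER_CUBIC)[0]
        k=np.abs(np.diff(cv2.GaussianBlur(v[None],(0,0),3)[0])).argmax(); pts.append(P[k,:2])
    pts=np.array(pts)
    from scipy.optimize import least_squares
    r=least_squares(lambda q:np.hypot(*(pts-q[:2]).T)-q[2],[*c0,(r0+r1)/2],loss='soft_l1',f_scale=.0005); return r.x,np.median(np.abs(r.fun))
gr=f[...,1].astype(np.float32)
a=np.linspace(0,2*np.pi,90,endpoint=False)
print('ring',radial(.052,c,.026,.038,gr,a))
print('knob lower half',radial(.068,c,.008,.016,f.sum(2).astype(np.float32) if 0 else gr,np.linspace(0,np.pi,60)))
s=redness(p); ff=p['frame'].astype(float).sum(2)
# block & jaw: top edges
print('stop near',line(p,[(cc,sub(s[45:60,cc],45)) for cc in list(range(286,294))+list(range(340,346))],.046))
b=p['frame'].astype(float); pk=b[...,1]
print('blk far',line(p,[(cc,sub(pk[47:60,cc],47)) for cc in range(300,334)],.056))
print('blk near',line(p,[(cc,sub(pk[98:115,cc],98)) for cc in range(300,334)],.056))
print('blk L',line(p,[(sub(pk[r,288:305],288),r) for r in range(58,100)],.056))
print('blk R',line(p,[(sub(pk[r,328:345],328),r) for r in range(58,100)],.056))
print('jaw face',line(p,[(cc,sub(pk[114:124,cc],114)) for cc in range(297,333)],.045))
cv2.imwrite('pics/r5.png',im[...,::-1])
E
```

```text
[ 0.5113 -0.0179  0.4114] [ 0.0053 -0.3045 -0.9525]
ring (array([ 0.5122, -0.0984,  0.0318]), np.float64(0.0001214519063147089))
knob lower half (array([ 0.5122, -0.098 ,  0.0116]), np.float64(0.00010496399225051658))
stop near (array([0.9984, 0.0572, 0.5116, 0.0399], dtype=float32), 9, np.float64(0.00041515009194750986))
blk far (array([0.9999, 0.0115, 0.5087, 0.0407], dtype=float32), 34, np.float64(0.00011210638228503399))
blk near (array([ 1.    , -0.0017,  0.5099, -0.0055], dtype=float32), 34, np.float64(0.0002002920766395246))
blk L (array([0.0004, 1.    , 0.4941, 0.0189], dtype=float32), 42, np.float64(6.441220962730459e-05))
blk R (array([ 0.0045, -1.    ,  0.5303,  0.0234], dtype=float32), 42, np.float64(8.704369771530515e-05))
jaw face (array([ 0.9997,  0.0251,  0.5094, -0.0164], dtype=float32), 36, np.float64(6.877253255914397e-05))
```

Request:
{"op": "carry_out", "data": {
  "claw": [5.5,5.5,5.5,5.5,5.5,5.5,5.5,5.5,5.5,5.5,5.5,5.5,5.5,5.5,5.5,5.5,5.5,5.5],
  "delta_pos": [
    [0.2,0,0],
    [0,0,0],
    [0,0,0],
    [0,0,0],
    [0,0,0],
    [0,0,0],
    [0,0,0],
    [0,0,0],
    [0,0,0],
    [0,0,0],
    [0,0,3],
    [0,0,3],
    [0,0,3],
    [0,0,3],
    [0,0,2],
    [0,0,1.5],
    [0,0,0],
    [0,0,0]
  ],
  "angular": [
    [0,0,0],
    [0,0,-0.12],
    [0,0,-0.12],
    [0,0,-0.12],
    [0,0,-0.12],
    [0,0,-0.12],
    [0,0,-0.12],
    [0,0,-0.12],
    [0,0,-0.12],
    [0,0,-0.12],
    [0,0,0],
    [0,0,0],
    [0,0,0],
    [0,0,0],
    [0,0,0],
    [0,0,0],
    [0,0,0],
    [0,0,0]
  ]
}}

```text
clock: 16.55
position: [0.5127, -0.0977, 0.0635]
ee_rot: [0.737, 3.053, 0.0]
force: [-0.5, -0.1, 0.4]
width: 0.601
gripper_force: 0.0
```

```bash
python3 - <<'E'
from fit import *
np.set_printoptions(precision=4,suppress=True)
for i in range(2):
  s=arm.observe();print(s['position'],s['ee_rot'],s['joints'],s['force'],s['ft_torque'],s['width']); shot('side')
E
```

```text
[ 0.5127 -0.0977  0.0635] [0.737  3.0535 0.0003] [ 0.6381  0.5362 -0.7567  1.9248  0.4777  0.8675  0.7304] [-0.4713 -0.1166  0.3903] [ 0.0668 -0.1709 -0.0005] 0.6012701846491588
[ 0.5131 -0.0978  0.0639] [0.7371 3.0525 0.0004] [ 0.6383  0.5356 -0.757   1.9244  0.4777  0.8674  0.7304] [-0.1314  0.1717  1.0373] [ 0.121  -0.1637  0.0029] 0.5989300503296027
```

Request:
{"op": "carry_out", "data": {
  "claw": [5.5,5.5,5.5,1.5,1.5,1.5,1.5,1.5,1.5,1.5,1.5,1.5,1.5,1.5,1.5],
  "delta_pos": [
    [-0.05,0,0.5],
    [0,0,0.35],
    [0,0,0],
    [0,0,0],
    [0,0,0],
    [0,0,0],
    [0,0,0],
    [0,0,0],
    [0,0,0],
    [0,0,0],
    [0,0,0],
    [0,0,0],
    [0,0,0],
    [0,0,0],
    [0,0,0]
  ],
  "angular": [
    [0,0,0],
    [0,0,0],
    [0,0,0],
    [0,0,0],
    [0,0,0],
    [0,0,0],
    [0,0,0],
    [0,0,0],
    [0,0,0],
    [0,0,0],
    [0,0,0],
    [0,0,0],
    [0,0,0],
    [0,0,0],
    [0,0,0]
  ],
  "force": 35
}}

```text
clock: 18.15
position: [0.5128, -0.0982, 0.0544]
ee_rot: [0.737, 3.054, -0.0]
force: [-0.4, -0.5, 0.8]
width: 0.163
gripper_force: 0.0
```

```bash
cat > o.py <<'E'
from fit import *
np.set_printoptions(precision=4,suppress=True)
for i in range(3):
  s=arm.observe();r=s['ee_rot'];a=np.degrees(2*np.arctan2(r[1],r[0]))%360
  print(s['clock'],s['position'],'yaw%.2f'%a,'j7 %.3f'%s['joints'][6],'F',s['force'],'T',s['ft_torque'],s['width'],s['gripper_force'])
  if i<2: q=shot('side')
E
python3 o.py
```

```text
18.15 [ 0.5128 -0.0982  0.0544] yaw152.85 j7 0.720 F [-0.3937 -0.5449  0.7508] T [ 0.101  -0.115   0.0223] 0.16291796436651068 0.0
18.2 [ 0.5128 -0.0981  0.0545] yaw152.86 j7 0.720 F [-0.0187  0.8472 -0.6384] T [ 0.0657 -0.1562 -0.0174] 0.1683610681318475 0.0
18.25 [ 0.5128 -0.0982  0.0544] yaw152.85 j7 0.720 F [-0.1809 -0.3021  0.2112] T [ 0.0567 -0.1499 -0.0531] 0.16388639069196864 0.0
```

```bash
python3 - <<'E'
from fit import *
a=shot('side');b=shot('wrist')
k=np.hstack([cv2.resize(a['frame'][160:280,270:400],(433,400),interpolation=cv2.INTER_CUBIC),cv2.resize(b['frame'],(360,400))]);save(k,'s6.png')
for q in (a,b):
  for r in arm.place_of('knob_top',q)[:2]: print(r['conf'],px(r['centre']),onz(q,px(r['centre']),.068))
E
```

```text
0.48 [336.512 206.304] [ 0.51977591 -0.10768125  0.068     ]
0.67 [316.672 277.68 ] [ 0.51219644 -0.09747785  0.068     ]
```

View pics/s6.png

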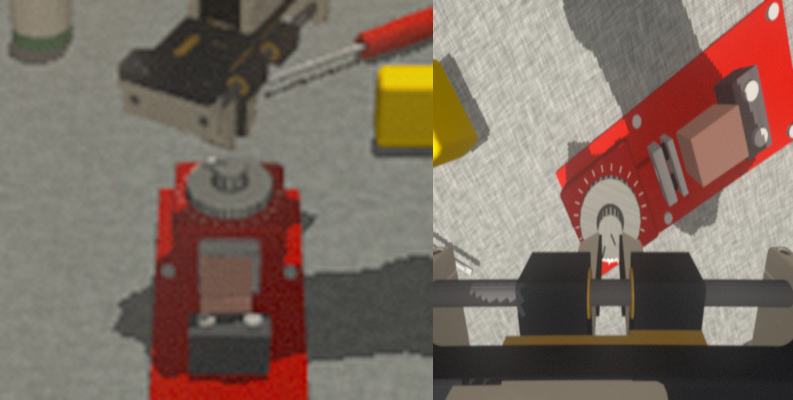

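```bash
python3 - <<'E'
from fit import *
from scipy.spatial.transform import Rotation as Ro
np.set_printoptions(precision=4,suppress=True)
s=arm.observe(); P=s['position']; R=Ro.from_rotvec(s['ee_rot']).as_matrix(); print(P,R)
for n in('side','wrist'):
  q=shot(n); print(n,'TCP',proj(q,P),'knob',proj(q,[.5122,-.0982,.068]),'grasp',proj(q,P-R[:,2]*.019),'tips',proj(q,[P+R[:,1]*.0075,P-R[:,1]*.0075]).tolist())
  if n=='wrist': print(q['T'],'cam in tool',R.T@(q['T'][:3,3]-P))
  f=q['frame'].copy(); 
  for X,c in((P,(0,255,0)),((.5122,-.0982,.068),(0,0,255))): 
     u=proj(q,X)[0]; cv2.circle(f,(int(u[0]),int(u[1])),2,c,-1)
  save(cv2.resize(f[160:280,270:400] if n=='side' else f[220:420,220:420],(400,400),interpolation=cv2.INTER_CUBIC),n+'7.png')
a=np.hstack([cv2.imread('pics/side7.png'),cv2.imread('pics/wrist7.png')]);cv2.imwrite('pics/c7.png',a)
E
```

```text
[ 0.5128 -0.0982  0.0544] [[-0.8898  0.4564  0.0001]
 [ 0.4564  0.8898 -0.    ]
 [-0.0001  0.     -1.    ]]
side TCP [[339.1961 213.0135]] knob [[339.4861 208.6217]] grasp [[339.2656 206.8552]] tips [[337.76492427097884, 214.605803761494], [340.61695647868345, 211.43264602983953]]
wrist TCP [[316.0205 269.3098]] knob [[315.4978 278.2385]] grasp [[316.0889 283.3854]] tips [[328.89792644063505, 269.3078679753265], [303.1431927898244, 269.3131149516326]]
[[ 0.4566  0.8473  0.2712  0.4394]
 [ 0.8897 -0.4348 -0.1392 -0.061 ]
 [-0.      0.3049 -0.9524  0.2473]
 [ 0.      0.      0.      1.    ]] cam in tool [ 0.0822 -0.0004 -0.1928]
```

View pics/c7.png

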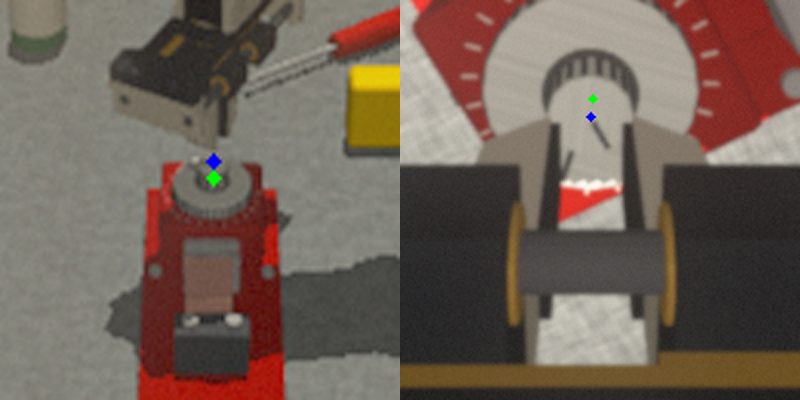

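The side view shows the fingertips around (342,203), about 6 px above the knob top at (339,209). So they closed above the knob, and the real tips sit farther back than the reported TCP. I'll feel for the tip height by touching the knob top lightly with the half-closed fingers.

Request:
{"op": "carry_out", "data": {
  "claw": [1.5,1.5,1.5],
  "delta_pos": [
    [0,0,0.15],
    [0,0,0.15],
    [0,0,0]
  ],
  "angular": [
    [0,0,0],
    [0,0,0],
    [0,0,0]
  ]
}}

```text
clock: 18.85
position: [0.5126, -0.0982, 0.0511]
ee_rot: [-0.737, -3.053, 0.0]
force: [-0.4, 0.2, 0.8]
width: 0.164
gripper_force: 0.0
```

Request:
{"op": "carry_out", "data": {
  "claw": [1.5,1.5,1.5],
  "delta_pos": [
    [0,0,0.15],
    [0,0,0.15],
    [0,0,0]
  ],
  "angular": [
    [0,0,0],
    [0,0,0],
    [0,0,0]
  ]
}}

```text
clock: 19.15
position: [0.5126, -0.0981, 0.0482]
ee_rot: [-0.737, -3.054, 0.0]
force: [0.1, 0.3, -0.8]
width: 0.163
gripper_force: 0.0
```

Request:
{"op": "carry_out", "data": {
  "claw": [1.5,1.5,1.5],
  "delta_pos": [
    [0,0,0.15],
    [0,0,0.1],
    [0,0,0]
  ],
  "angular": [
    [0,0,0],
    [0,0,0],
    [0,0,0]
  ]
}}

```text
clock: 19.45
position: [0.5127, -0.0982, 0.0458]
ee_rot: [-0.737, -3.054, 0.0]
force: [0.2, 0.0, -0.2]
width: 0.165
gripper_force: 0.0
```

Request:
{"op": "carry_out", "data": {
  "claw": [1.5,1.5,1.5],
  "delta_pos": [
    [0,0,0.15],
    [0,0,0.1],
    [0,0,0]
  ],
  "angular": [
    [0,0,0],
    [0,0,0],
    [0,0,0]
  ]
}}

```text
clock: 19.75
position: [0.5126, -0.0982, 0.0433]
ee_rot: [-0.737, -3.054, 0.0]
force: [0.5, -0.9, -0.2]
width: 0.162
gripper_force: 0.0
```

```bash
python3 o.py | tail -1; python3 - <<'E'
from fit import *
a=shot('side');b=shot('wrist')
k=np.hstack([cv2.resize(a['frame'][180:230,310:370],(480,400),interpolation=cv2.INTER_CUBIC),cv2.resize(b['frame'][240:320,280:352],(320,356),interpolation=cv2.INTER_CUBIC)[:400].repeat(1,0) if 0 else cv2.resize(b['frame'][230:330,275:355],(320,400),interpolation=cv2.INTER_CUBIC)]);save(k,'c8.png')
E
```

```text
19.85 [ 0.5127 -0.0982  0.0434] yaw152.85 j7 0.706 F [-0.4015 -0.2701  0.2207] T [ 0.1078 -0.1359  0.0051] 0.16419735097259008 0.0
```

View pics/c8.png

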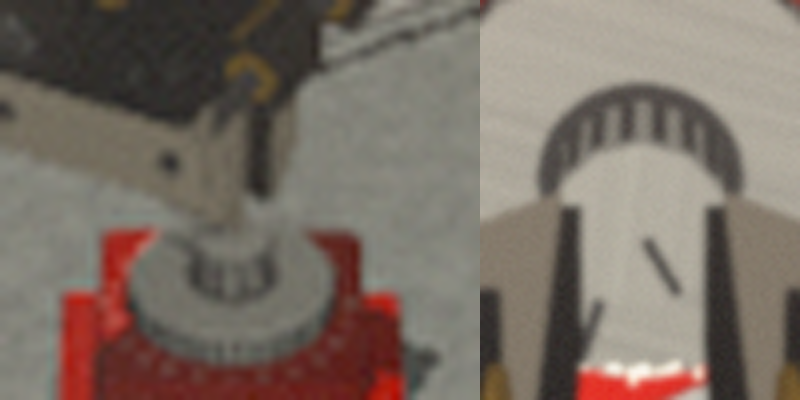

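The side crop shows the fingertips at local (230,225), just above the knob's top at (235,245). They aren't touching yet, so I'll keep feeling downward.

Request:
{"op": "carry_out", "data": {
  "claw": [1.5,1.5,1.5],
  "delta_pos": [
    [0,0,0.15],
    [0,0,0.1],
    [0,0,0]
  ],
  "angular": [
    [0,0,0],
    [0,0,0],
    [0,0,0]
  ]
}}

```text
clock: 20.25
position: [0.5126, -0.0982, 0.0407]
ee_rot: [-0.737, -3.054, 0.0]
force: [0.0, -0.4, 0.1]
width: 0.165
gripper_force: 0.0
```

Request:
{"op": "carry_out", "data": {
  "claw": [1.5,1.5,1.5],
  "delta_pos": [
    [0,0,0.1],
    [0,0,0.1],
    [0,0,0]
  ],
  "angular": [
    [0,0,0],
    [0,0,0],
    [0,0,0]
  ]
}}

```text
clock: 20.55
position: [0.5126, -0.0982, 0.0388]
ee_rot: [-0.737, -3.054, 0.0]
force: [0.1, 0.3, -0.0]
width: 0.162
gripper_force: 0.0
```

Request:
{"op": "carry_out", "data": {
  "claw": [1.5,1.5,1.5],
  "delta_pos": [
    [0,0,0.1],
    [0,0,0.1],
    [0,0,0]
  ],
  "angular": [
    [0,0,0],
    [0,0,0],
    [0,0,0]
  ]
}}

```text
clock: 20.85
position: [0.5127, -0.0982, 0.0368]
ee_rot: [-0.737, -3.054, 0.0]
force: [-0.4, 0.5, -0.3]
width: 0.161
gripper_force: 0.0
```

Request:
{"op": "carry_out", "data": {
  "claw": [1.5,1.5,1.5],
  "delta_pos": [
    [0,0,0.1],
    [0,0,0.1],
    [0,0,0]
  ],
  "angular": [
    [0,0,0],
    [0,0,0],
    [0,0,0]
  ]
}}

```text
clock: 21.15
position: [0.5127, -0.0982, 0.0348]
ee_rot: [-0.737, -3.054, 0.0]
force: [1.0, -0.7, 0.5]
width: 0.163
gripper_force: 0.0
```

Request:
{"op": "carry_out", "data": {
  "claw": [1.5,1.5,1.5],
  "delta_pos": [
    [0,0,0.1],
    [0,0,0.1],
    [0,0,0]
  ],
  "angular": [
    [0,0,0],
    [0,0,0],
    [0,0,0]
  ]
}}

```text
clock: 21.45
position: [0.5128, -0.0982, 0.0331]
ee_rot: [0.737, 3.054, -0.0]
force: [-0.9, 0.4, 2.5]
width: 0.162
gripper_force: 1.2
```

```bash
python3 - <<'E'
from fit import *
np.set_printoptions(precision=4,suppress=True,linewidth=200)
s=arm.observe(); print(s['position'],s['force'],s['width'])
a=shot('side');b=shot('wrist')
for q in (a,b):
  print('tcp',proj(q,s['position']),'knobexp',proj(q,[.5122,-.0982,.068]))
  for r in arm.place_of('knob_top',q)[:2]: print(r['conf'],px(r['centre']),onz(q,px(r['centre']),.068))
g=cv2.cvtColor(b['frame'],cv2.COLOR_RGB2GRAY)
print('wrist cols 284:348:2'); 
for r in range(256,306,3): print(r,g[r,284:348:2])
g=cv2.cvtColor(a['frame'],cv2.COLOR_RGB2GRAY)
print('side cols 326:352')
for r in range(196,222): print(r,g[r,326:352])
E
```

```text
[ 0.5128 -0.0982  0.0331] [-0.8942  0.423   2.5107] 0.16245229943952041
tcp [[339.1041 219.8079]] knobexp [[339.4861 208.6217]]
0.43 [337.472 209.424] [ 0.5171 -0.0947  0.068 ]
tcp [[315.9729 269.275 ]] knobexp [[315.4651 296.385 ]]
0.92 [316.224 296.496] [ 0.5124 -0.0979  0.068 ]
0.46 [298.624 326.496] [ 0.5233 -0.1134  0.068 ]
wrist cols 284:348:2
256 [175 174 175 175 173 173 175 172 172 173 173 173 170 168 164 164 166 164 169 172 175 174 171 170 171 170 171 171 171 173 173 173]
259 [175 174 174 175 173 176 175 175 169 152 134 110  90  87  84  84  84  87  91  99 121 140 163 171 173 171 169 171 172 170 168 173]
262 [175 176 175 173 175 174 166 137 106  82  84  82  86  79  80 106 109  93  76  81  79  78  88 118 154 171 176 174 175 173 172 171]
265 [170 171 171 174 171 149 106  83  81  79  87 116 126  91  80 123 128  90  75 118 122  91  76  76  85 120 158 170 174 169 173 175]
268 [169 170 164 161 132  89  79  86 111  91  77 119 129  85  79 125 128  91  76 119 131  85  78  93  83  82 102 156 168 173 170 169]
271 [173 176 171 138  84  81  77  81 115  88  81 124 126  88  84 125 132  98  
[... 3707 characters left out ...]
 90  68  92 111 114 114 116 116 117  89]
216 [ 87 107 114 112 113 112 112 108  93  79  75  72  99  94  79  83  77  90 105 115 112 114 113 112 113  84]
217 [ 65 101 115 114 110 114 114 113 110  97  87  86  91  83  86  93  96 110 116 113 114 112 117 116 101  72]
218 [ 53  88 110 114 116 112 110 110 114 109 110 110 106 100 103 111 114 113 112 113 112 115 114 111  87  61]
219 [ 65  70  95 107 114 114 111 112 113 115 116 113 114 114 110 114 115 114 115 114 114 116 113  95  69  57]
220 [ 63  68  83  83  97 106 113 115 117 112 114 112 112 113 113 111 115 112 116 120 113 102  96  85  66  51]
221 [ 58  63  75  71  79  88 103 106 112 120 120 119 120 117 118 117 123 113 108 109  99  78  83  82  61  52]
```

Contact at TCP z = 0.033, so the tips are about 35 mm behind the reported TCP. I'll raise, open, lower so the tips reach about 0.057 (5 mm above the ring), and close on the knob.

Request:
{"op": "carry_out", "data": {
  "claw": [4.5,4.5,4.5,4.5,4.5,4.5,4.5,4.5,4.5,4.5,4.5,4.5,4.5,4.5],
  "delta_pos": [
    [0,0,-0.3],
    [0,0,0],
    [0,0,0],
    [0,0,0],
    [0,0,0],
    [0,0,0],
    [0,0,0],
    [0,0,0],
    [0,0,0.3],
    [0,0,0.3],
    [0,0,0.3],
    [0,0,0.3],
    [0,0,0.1],
    [0,0,0]
  ],
  "angular": [
    [0,0,0],
    [0,0,0],
    [0,0,0],
    [0,0,0],
    [0,0,0],
    [0,0,0],
    [0,0,0],
    [0,0,0],
    [0,0,0],
    [0,0,0],
    [0,0,0],
    [0,0,0],
    [0,0,0],
    [0,0,0]
  ],
  "force": 10
}}

```text
clock: 23.05
position: [0.5126, -0.0981, 0.0227]
ee_rot: [-0.737, -3.053, 0.0]
force: [-0.0, 0.4, 1.0]
width: 0.491
gripper_force: 0.0
```

Request:
{"op": "carry_out", "data": {
  "claw": [1.5,1.5,1.5,1.5,1.5,1.5,1.5,1.5,1.5],
  "delta_pos": [
    [0,0,0],
    [0,0,0],
    [0,0,0],
    [0,0,0],
    [0,0,0],
    [0,0,0],
    [0,0,0],
    [0,0,0],
    [0,0,0]
  ],
  "angular": [
    [0,0,0],
    [0,0,0],
    [0,0,0],
    [0,0,0],
    [0,0,0],
    [0,0,0],
    [0,0,0],
    [0,0,0],
    [0,0,0]
  ]
}}

```text
clock: 23.95
position: [0.5127, -0.0984, 0.023]
ee_rot: [0.738, 3.054, -0.001]
force: [-1.5, -2.6, 3.5]
width: 0.253
gripper_force: 10.0
```

The knob is gripped: the opening is 23.3 mm for a 24 mm knob, with little side force. I'll firm up the grip, take a baseline, and then turn through most of the free travel (contact expected near 1.85 rad).

Request:
{"op": "carry_out", "data": {
  "claw": [1.5,1.5,1.5],
  "delta_pos": [
    [0,0,0],
    [0,0,0],
    [0,0,0]
  ],
  "angular": [
    [0,0,0],
    [0,0,0],
    [0,0,0]
  ],
  "force": 35
}}

```text
clock: 24.25
position: [0.5128, -0.0984, 0.023]
ee_rot: [0.738, 3.054, -0.001]
force: [-1.1, -2.1, 4.2]
width: 0.249
gripper_force: 35.0
```

```bash
cat > o2.py <<'E'
from fit import *
np.set_printoptions(precision=4,suppress=True)
T=[]
for n in('wrist','side','wrist','top'):
  s=arm.observe(); T.append(s['ft_torque'][2]); q=shot(n)
  for l,z in(('jaw',.01),('block',.01),('ring_mark',.052)):
    for r in arm.place_of(l,q)[:1]: print(n,l,round(r['conf'],2),onz(q,px(r['centre']),z)[:2])
s=arm.observe();r=s['ee_rot'];T.append(s['ft_torque'][2])
print(s['clock'],s['position'],'yaw%.2f'%(np.degrees(2*np.arctan2(r[1],r[0]))%360),s['joints'],'F',s['force'],'Tz',np.array(T),s['width'],s['gripper_force'])
E
python3 o2.py
```

```text
wrist jaw 0.92 [ 0.5102 -0.0166]
wrist ring_mark 0.73 [ 0.5312 -0.1191]
side jaw 0.68 [ 0.514 -0.019]
side block 0.9 [0.5358 0.4368]
side ring_mark 0.67 [ 0.5226 -0.1149]
wrist jaw 0.61 [ 0.5107 -0.0171]
wrist block 0.98 [0.5116 0.0182]
wrist ring_mark 0.79 [ 0.5301 -0.1178]
top jaw 0.72 [0.3224 0.3194]
top block 0.82 [0.5313 0.4328]
top ring_mark 0.56 [ 0.5013 -0.0274]
25.05 [ 0.5128 -0.0984  0.023 ] yaw152.85 [ 0.6029  0.5892 -0.7132  1.9591  0.5376  0.7904  0.6791] F [-2.0823 -2.7098  5.1698] Tz [-0.0211  0.0111 -0.0397 -0.016   0.0643] 0.24724037130131443 35.00157952308655
```

Request:
{"op": "carry_out", "data": {
  "claw": [1.5,1.5,1.5,1.5,1.5],
  "delta_pos": [
    [0,0,0],
    [0,0,0],
    [0,0,0],
    [0,0,0],
    [0,0,0]
  ],
  "angular": [
    [0,0,0.1],
    [0,0,0.1],
    [0,0,0.1],
    [0,0,0.1],
    [0,0,0.1]
  ]
}}

```text
clock: 25.55
position: [0.5124, -0.0987, 0.023]
ee_rot: [-1.476, -2.773, 0.001]
force: [-2.6, -4.0, 6.4]
width: 0.247
gripper_force: 35.0
```

```bash
python3 o2.py
```

```text
wrist jaw 0.93 [ 0.5099 -0.0126]
wrist block 0.57 [0.5119 0.0177]
wrist ring_mark 0.7 [ 0.5317 -0.1178]
side jaw 0.68 [0.7261 0.3165]
side block 0.78 [0.5097 0.0155]
side ring_mark 0.59 [ 0.5281 -0.1229]
wrist jaw 0.85 [ 0.5116 -0.0135]
wrist block 0.6 [0.512  0.0173]
wrist ring_mark 0.65 [ 0.5295 -0.1173]
top jaw 0.59 [ 0.5079 -0.0071]
top block 0.84 [0.5236 0.4317]
26.35 [ 0.5124 -0.0987  0.023 ] yaw124.18 [ 0.5163  0.5531 -0.585   1.9663  0.4407  0.7503  0.2672] F [-2.8545 -3.3489  7.0477] Tz [ 0.1515 -0.034   0.0106 -0.0339 -0.0206] 0.2466041780832817 35.0019371509552
```

The jaw advanced about 3.8 mm for 0.5 rad, so there's no slip, and the ring is unmoved. Continuing.

Request:
{"op": "carry_out", "data": {
  "claw": [1.5,1.5,1.5,1.5,1.5,1.5,1.5,1.5,1.5,1.5,1.5],
  "delta_pos": [
    [0,0,0],
    [0,0,0],
    [0,0,0],
    [0,0,0],
    [0,0,0],
    [0,0,0],
    [0,0,0],
    [0,0,0],
    [0,0,0],
    [0,0,0],
    [0,0,0]
  ],
  "angular": [
    [0,0,0.1],
    [0,0,0.1],
    [0,0,0.1],
    [0,0,0.1],
    [0,0,0.1],
    [0,0,0.1],
    [0,0,0.1],
    [0,0,0.1],
    [0,0,0.1],
    [0,0,0.1],
    [0,0,0.1]
  ]
}}

```text
clock: 27.45
position: [0.5113, -0.0988, 0.0229]
ee_rot: [-2.708, -1.593, 0.004]
force: [-6.0, -2.8, 10.5]
width: 0.246
gripper_force: 35.0
```

```bash
python3 o2.py
```

```text
wrist jaw 0.93 [ 0.5104 -0.0045]
wrist block 0.88 [0.5107 0.0193]
side jaw 0.53 [ 0.5144 -0.0145]
side block 0.94 [0.5365 0.4388]
side ring_mark 0.52 [ 0.5213 -0.1227]
wrist jaw 0.67 [ 0.5114 -0.0039]
wrist block 0.56 [0.5107 0.02  ]
top jaw 0.54 [ 0.5118 -0.0022]
top block 0.83 [0.5436 0.2304]
28.25 [ 0.5114 -0.0988  0.0229] yaw61.15 [ 0.308   0.5    -0.2956  1.9846  0.2228  0.6899 -0.63  ] F [-6.3284 -3.214  10.3862] Tz [ 0.1932 -0.0578 -0.017  -0.0334  0.0165] 0.24738587260055694 35.00206768512726
```

```bash
cat > t.py <<'E'
from fit import *
np.set_printoptions(precision=3,suppress=True)
T=[];F=[]
for i in range(11):
  s=arm.observe(); T.append(s['ft_torque'][2]);F.append(s['force']); 
  if i<10: q=shot('wrist')
r=s['ee_rot']; a=np.degrees(2*np.arctan2(r[1],r[0]))%360
print(s['clock'],s['position'],'turn %.3f rad'%np.radians(152.85-a),'T',np.array(T),'mean4+ %.3f'%np.mean(T[4:]),'F',np.mean(F,0),s['gripper_force'])
for l in('jaw','block'):
  for r in arm.place_of(l,q)[:1]: print(l,round(r['conf'],2),onz(q,px(r['centre']),.01)[:2])
E
```

Request:
{"op": "carry_out", "data": {
  "claw": [1.5,1.5,1.5,1.5],
  "delta_pos": [
    [0,0,0],
    [0,0,0],
    [0,0,0],
    [0,0,0]
  ],
  "angular": [
    [0,0,0.05],
    [0,0,0.05],
    [0,0,0.05],
    [0,0,0.05]
  ]
}}

```text
clock: 28.65
position: [0.5112, -0.0987, 0.0229]
ee_rot: [-2.852, -1.317, 0.004]
force: [-7.0, -4.0, 11.3]
width: 0.246
gripper_force: 35.0
```

```bash
python3 t.py
```

```text
29.15 [ 0.511 -0.099  0.023] turn 1.800 rad T [ 0.184  0.104  0.103  0.08  -0.02   0.013  0.017  0.07   0.095  0.003
  0.086] mean4+ 0.038 F [-6.649 -3.535 10.751] 35.002208948135376
jaw 0.78 [ 0.51  -0.002]
block 0.74 [0.511 0.021]
```

Request:
{"op": "carry_out", "data": {
  "claw": [1.5,1.5],
  "delta_pos": [
    [0,0,0],
    [0,0,0]
  ],
  "angular": [
    [0,0,0.05],
    [0,0,0.05]
  ]
}}

```text
clock: 29.45
position: [0.5111, -0.0986, 0.0229]
ee_rot: [-2.914, -1.173, 0.004]
force: [-6.2, -2.6, 12.1]
width: 0.244
gripper_force: 35.0
```

```bash
python3 t.py
```

```text
29.95 [ 0.511 -0.099  0.023] turn 1.900 rad T [ 0.139  0.125  0.086  0.05   0.045  0.037 -0.008  0.074  0.086  0.11
  0.078] mean4+ 0.060 F [-7.169 -3.293 11.458] 35.00234127044678
jaw 0.7 [ 0.509 -0.002]
block 0.58 [0.512 0.021]
```

Request:
{"op": "carry_out", "data": {
  "claw": [1.5,1.5],
  "delta_pos": [
    [0,0,0],
    [0,0,0]
  ],
  "angular": [
    [0,0,0.05],
    [0,0,0.02]
  ]
}}

```text
clock: 30.25
position: [0.5111, -0.0986, 0.0229]
ee_rot: [-2.953, -1.071, 0.004]
force: [-7.0, -2.6, 11.7]
width: 0.243
gripper_force: 35.0
```

```bash
python3 t.py
```

```text
30.75 [ 0.511 -0.099  0.023] turn 1.970 rad T [0.19  0.187 0.139 0.093 0.103 0.152 0.097 0.094 0.122 0.054 0.132] mean4+ 0.108 F [-7.2   -3.075 11.276] 35.00243782997131
jaw 0.56 [ 0.51  -0.001]
block 0.73 [0.511 0.021]
```

```bash
cat > jaw.py <<'E'
from fit import *
import pickle,sys
np.set_printoptions(precision=2,suppress=True,linewidth=220)
O=np.array([.5105,-.0105]);yw=.0175
def prof(p,z,ys,xs):
    X,Y=np.meshgrid(xs,ys); c,s=np.cos(yw),np.sin(yw)
    P=np.c_[(O[0]+c*X-s*Y).ravel(),(O[1]+s*X+c*Y).ravel(),np.full(X.size,z)]
    uv=proj(p,P).astype(np.float32).reshape(*X.shape,2)
    return cv2.remap(p['frame'],uv,None,cv2.INTER_CUBIC).astype(float)
def edges(p,y0,y1):
    ys=np.arange(y0,y1,.0001); v=cv2.GaussianBlur(prof(p,.045,ys,np.linspace(-.015,.015,25))[...,1].mean(1)[None],(0,0),3)[0]
    g=np.diff(v); k=[i for i in range(5,len(g)-5) if abs(g[i])==np.abs(g[max(0,i-12):i+13]).max() and abs(g[i])>.8]
    return [(round(ys[i]*1e3,1),round(g[i],1)) for i in k]
if __name__=='__main__':
    for q in(pickle.load(open('w5.pkl','rb')),shot('wrist')):
        print(edges(q,-.04,.02)); ys=np.arange(-.034,.02,.001); print(prof(q,.045,ys,np.linspace(-.015,.015,25))[...,1].mean(1).astype(int))
E
python3 jaw.py
```

```text
[(np.float64(-28.1), np.float64(2.5)), (np.float64(-17.7), np.float64(-2.9)), (np.float64(-12.1), np.float64(2.9)), (np.float64(-5.7), np.float64(-3.4)), (np.float64(5.4), np.float64(2.0))]
[ 45  46  44  45  46  55  78  99 108 110 111 113 114 115 114 106  85  57  42  38  39  49  76 100 110 114 114 104  77  45  33  32  32  32  31  31  31  33  43  59  78  95 103 104 103 103 103 103 103 103 103 103 103 104
 104]
[(np.float64(-30.0), np.float64(3.0)), (np.float64(-16.5), np.float64(1.0)), (np.float64(-14.6), np.float64(-0.8)), (np.float64(-12.4), np.float64(2.7)), (np.float64(-2.7), np.float64(-5.2)), (np.float64(0.2), np.float64(1.7)), (np.float64(2.9), np.float64(3.0)), (np.float64(8.4), np.float64(-4.2)), (np.float64(12.0), np.float64(2.7))]
[ 35  36  35  36  53  76  79  79  79  79  79  80  80  80  80  80  80  82  93  96  88  90 115 129 131 132 134 135 136 137 133 110  60  58  67  83  87 111 132 134 136 136 128  87  81  82 100 122 125 125 125 124 125 125
 125]
```

```bash
python3 t.py
```

```text
31.4 [ 0.511 -0.099  0.023] turn 1.970 rad T [0.106 0.155 0.121 0.126 0.124 0.114 0.181 0.101 0.144 0.127 0.048] mean4+ 0.120 F [-7.23  -3.051 11.402] 35.00240206718445
jaw 0.58 [ 0.511 -0.001]
block 0.56 [0.512 0.022]
```

```bash
cat > blk.py <<'E'
from jaw import *
def ed(p,z,y0,y1,xs,thr=.8):
    ys=np.arange(y0,y1,.0001); v=cv2.GaussianBlur(prof(p,z,ys,xs)[...,1].mean(1)[None],(0,0),3)[0]
    g=np.diff(v); return [(float(round(ys[i]*1e3,1)),float(round(g[i],1))) for i in range(5,len(g)-5) if abs(g[i])==np.abs(g[max(0,i-12):i+13]).max() and abs(g[i])>thr]
if __name__=='__main__':
    for q in(pickle.load(open('w3.pkl','rb')),pickle.load(open('w5.pkl','rb')),shot('wrist')):
        print('blk z56',ed(q,.056,-.005,.065,np.linspace(-.010,.014,25)))
        print('stop z46 x+',ed(q,.046,.03,.09,np.linspace(.0215,.026,10)),'x-',ed(q,.046,.03,.09,np.linspace(-.026,-.0215,10)))
        print('plate end',ed(q,.010,.11,.15,np.linspace(-.03,.03,25)))
        print('jaw',ed(q,.045,-.04,.02,np.linspace(-.015,.015,25)))
        print('knob corr', proj(q,[.5122,-.0982,.068]), [px(r['centre']) for r in arm.place_of('knob_top',q)[:1]] if 'shot' in q else '')
E
python3 blk.py
```

```text
blk z56 [(-3.9, -5.2), (1.9, -1.8), (55.4, 1.3)]
stop z46 x+ [(54.9, 1.2), (78.9, -1.7)] x- [(55.1, 1.2), (78.9, -1.7)]
plate end [(134.1, 2.4)]
jaw [(-28.3, 5.6), (-17.8, -5.2), (-12.2, 5.4), (-6.0, -5.1), (0.0, -1.8)]
knob corr [[307.21 272.62]] 
blk z56 [(5.0, 2.0), (51.1, -2.8)]
stop z46 x+ [(78.8, -1.5)] x- [(55.0, 1.0), (78.6, -1.9)]
plate end []
jaw [(-28.1, 2.5), (-17.7, -2.9), (-12.1, 2.9), (-5.7, -3.4), (5.4, 2.0)]
knob corr [[314.72 207.17]] 
blk z56 [(-2.3, 1.6), (0.3, 3.1), (5.5, -4.3), (8.9, 2.9), (54.1, -4.7), (60.6, 3.8), (62.7, 1.2)]
stop z46 x+ [(54.6, 1.5), (62.4, 1.1), (64.5, 3.0), (68.4, 1.0), (78.0, -6.6), (86.4, -0.8)] x- [(54.7, 1.3), (65.2, 3.9), (67.1, 5.0), (73.5, -9.9)]
plate end []
jaw [(-30.0, 3.0), (-16.4, 1.1), (-14.6, -0.9), (-12.4, 2.6), (-2.8, -5.2), (0.1, 1.7), (2.9, 3.0), (8.4, -4.1), (12.0, 2.7)]
knob corr [[314.34 307.07]] [array([313.73, 304.8 ])]
```

```bash
cat > t2.py <<'E'
from fit import *
np.set_printoptions(precision=3,suppress=True)
import sys
n=int(sys.argv[1]);T=[];J=[]
for i in range(n):
  s=arm.observe(); T.append(s['ft_torque'][2]);J.append(s['joint_efforts'][6])
  if i<n-1: q=shot('wrist')
r=s['ee_rot']; a=np.degrees(2*np.arctan2(r[1],r[0]))%360
print(s['clock'],'turn %.3f'%np.radians(152.85-a),'T',np.array(T),'J7',np.array(J),'F',s['force'])
E
python3 t2.py 6
```

```text
31.85 turn 1.970 T [0.118 0.119 0.135 0.096 0.054 0.147] J7 [-0.118 -0.118 -0.118 -0.118 -0.118 -0.118] F [-7.621 -3.926 11.15 ]
```

Request:
{"op": "carry_out", "data": {
  "claw": [1.5,1.5],
  "delta_pos": [
    [0,0,0],
    [0,0,0]
  ],
  "angular": [
    [0,0,0.02],
    [0,0,0.02]
  ]
}}

```text
clock: 32.05
position: [0.511, -0.0986, 0.0229]
ee_rot: [-2.973, -1.013, 0.004]
force: [-7.1, -3.8, 12.1]
width: 0.242
gripper_force: 35.0
```

```bash
python3 t2.py 12; python3 blk.py | tail -5
```

```text
32.6 turn 2.010 T [0.165 0.174 0.152 0.124 0.124 0.113 0.11  0.11  0.115 0.081 0.164 0.188] J7 [ 0.155  0.043 -0.406 -0.234 -0.161 -0.141 -0.137 -0.137 -0.137 -0.138
 -0.138 -0.138] F [-7.796 -3.419 10.925]
blk z56 [(-2.6, 1.5), (0.2, 3.1), (5.4, -4.3), (8.8, 2.9), (54.1, -4.7), (60.5, 3.3), (62.5, 1.9)]
stop z46 x+ [(54.5, 1.4), (62.4, 1.2), (64.5, 2.7), (68.6, 1.0), (78.0, -6.4), (89.1, -1.7)] x- [(54.4, 1.2), (65.3, 3.7), (67.1, 5.2), (71.6, -11.7)]
plate end []
jaw [(-30.2, 3.1), (-16.7, 1.1), (-14.5, -0.9), (-12.1, 2.6), (-2.4, -5.2), (0.0, 1.6), (2.9, 2.9), (8.4, -4.1), (12.1, 2.7)]
knob corr [[314.33 307.1 ]] [array([314.3, 306.1])]
```

Request:
{"op": "carry_out", "data": {
  "claw": [1.5,1.5,1.5,1.5],
  "delta_pos": [
    [0,0,0],
    [0,0,0],
    [0,0,0],
    [0,0,0]
  ],
  "angular": [
    [0,0,0.02],
    [0,0,0.02],
    [0,0,0],
    [0,0,0]
  ]
}}

```text
clock: 33.1
position: [0.511, -0.0985, 0.0229]
ee_rot: [-2.993, -0.955, 0.004]
force: [-7.5, -3.2, 11.7]
width: 0.25
gripper_force: 35.0
```

```bash
python3 t2.py 4; python3 blk.py | tail -5
```

```text
33.25 turn 2.050 T [0.165 0.186 0.18  0.138] J7 [-0.175 -0.156 -0.151 -0.151] F [-7.619 -3.06  11.783]
blk z56 [(0.0, 3.1), (5.2, -4.3), (8.8, 2.8), (54.1, -4.5), (60.4, 3.2), (62.4, 1.9)]
stop z46 x+ [(54.6, 1.4), (62.4, 1.3), (64.4, 2.7), (68.4, 0.8), (78.0, -6.3), (86.0, -2.1)] x- [(54.6, 1.4), (65.1, 3.8), (67.3, 2.9), (70.2, -12.7)]
plate end []
jaw [(-30.4, 2.9), (-16.8, 1.0), (-11.8, 2.5), (-2.2, -5.2), (-0.2, 1.6), (2.9, 2.9), (8.4, -4.1), (12.3, 2.7)]
knob corr [[314.31 307.14]] [array([314.88, 304.61])]
```

Request:
{"op": "carry_out", "data": {
  "claw": [4.5,4.5,4.5,4.5,4.5,4.5,4.5,4.5,4.5,4.5,4.5,4.5,4.5,4.5,4.5,4.5,4.5,4.5,4.5,4.5],
  "delta_pos": [
    [0,0,0],
    [0,0,0],
    [0,0,0],
    [0,0,0],
    [0,0,0],
    [0,0,-0.5],
    [0,0,-1],
    [0,0,-1.5],
    [0,0,-2.5],
    [0,0,-3.5],
    [0,0,-3.5],
    [0,0,-3.5],
    [0,0,-3.5],
    [0,0,0],
    [0,0,0],
    [0,0,0],
    [0,0,0],
    [0,0,0],
    [0,0,0],
    [0,0,0]
  ],
  "angular": [
    [0,0,0],
    [0,0,0],
    [0,0,0],
    [0,0,0],
    [0,0,0],
    [0,0,0],
    [0,0,0],
    [0,0,0],
    [0,0,0],
    [0,0,0],
    [0,0,-0.12],
    [0,0,-0.12],
    [0,0,-0.12],
    [0,0,-0.12],
    [0,0,-0.12],
    [0,0,-0.12],
    [0,0,-0.12],
    [0,0,-0.12],
    [0,0,0],
    [0,0,0]
  ]
}}

```text
clock: 35.35
position: [0.5127, -0.0983, 0.2185]
ee_rot: [2.218, 2.225, 0.0]
force: [-0.1, -0.7, 0.5]
width: 0.49
gripper_force: 0.0
```

```bash
python3 blk.py | tail -10; python3 - <<'E'
from fit import *
import pickle
np.set_printoptions(precision=4,suppress=True)
s=arm.observe();print(s['position'],s['ee_rot'],s['joints'],s['ft_torque'],s['width'])
q=shot('wrist');pickle.dump({k:q[k] for k in('frame','mtx','dist','T')},open('w9.pkl','wb'))
for l,z in(('ring_mark',.052),('knob_top',.068),('block',.01),('jaw',.01)):
  for r in arm.place_of(l,q)[:1]: print(l,r['conf'],onz(q,px(r['centre']),z))
# ring mark: darkest angle at r=24-30mm
for n in('w5.pkl','w9.pkl'):
  p=pickle.load(open(n,'rb')); g=cv2.cvtColor(p['frame'],cv2.COLOR_RGB2GRAY).astype(np.float32)
  for z,r0,r1 in((.052,.022,.029),(.068,.004,.009)):
    a=np.radians(np.arange(0,360,1)); v=0
    for r in np.linspace(r0,r1,6):
        uv=proj(p,np.c_[.5122+r*np.cos(a),-.0983+r*np.sin(a),np.full(a.size,z)]).astype(np.float32); v=v+cv2.remap(g,uv[None],None,1)[0]
    v=v-cv2.blur(np.tile(v,3)[None],(61,1))[0][360:720]; k=np.argsort(v)[:5]; print(n,z,k,v[k].astype(int))
E
```

```text
blk z56 [(5.0, 2.0), (51.1, -2.8)]
stop z46 x+ [(78.8, -1.5)] x- [(55.0, 1.0), (78.6, -1.9)]
plate end []
jaw [(-28.1, 2.5), (-17.7, -2.9), (-12.1, 2.9), (-5.7, -3.4), (5.4, 2.0)]
knob corr [[314.72 207.17]] 
blk z56 [(-2.0, -3.3), (2.4, 2.8), (7.9, -1.8), (9.9, 0.9), (54.4, -2.1)]
stop z46 x+ [(78.6, -1.4)] x- [(54.6, 0.8), (78.5, -1.9)]
plate end []
jaw [(-28.2, 1.1), (-11.8, 1.4), (-1.9, -3.2), (2.6, 2.8), (8.3, -1.7), (10.4, 0.9)]
knob corr [[314.14 208.96]] [array([311.81, 206.78])]
[ 0.5127 -0.0982  0.2183] [2.2167 2.2257 0.0002] [ 0.3877  0.2753 -0.3781  1.7587  0.1115  1.1282 -0.0212] [ 0.0095 -0.1097  0.0192] 0.4892931956607192
ring_mark 0.89 [ 0.5311 -0.12    0.052 ]
knob_top 0.67 [ 0.514  -0.0988  0.068 ]
block 0.74 [0.5108 0.0221 0.01  ]
jaw 0.9 [0.5115 0.0005 0.01  ]
w5.pkl 0.052 [315 316 314 317 313] [-274 -258 -251 -197 -186]
w5.pkl 0.068 [356 355 357 358 354] [-125 -123 -121 -116 -116]
w9.pkl 0.052 [315 316 314 317 313] [-281 -258 -230 -199 -163]
w9.pkl 0.068 [244 245 243 246 242] [-144 -143 -142 -138 -133]
```

```bash
python3 - <<'E'
from jaw import *
w5=pickle.load(open('w5.pkl','rb')); w9=pickle.load(open('w9.pkl','rb'))
def cross(v,ys,a,b):
    k=(ys>=a)&(ys<=b); vv=v[k]; yy=ys[k]; h=(vv.max()+vv.min())/2; i=np.where(np.diff(np.sign(vv-h)))[0]; return [round(float((yy[j]+(h-vv[j])/(vv[j+1]-vv[j])*(yy[j+1]-yy[j]))*1e3),2) for j in i]
ys=np.arange(-.035,.016,.0001)
for xs in((-.016,-.006),(-.006,.006),(.006,.016)):
    for n,q,sh in(('w5',w5,0),('w9',w9,.016)):
        P=prof(q,.045,ys,np.linspace(*xs,15)).mean(1); v=P[:,1]
        print(xs,n,'bodyrear',cross(v,ys,-.032+sh,-.025+sh),'bodyfront',cross(v,ys,-.021+sh,-.0155+sh),'padrear',cross(v,ys,-.0150+sh*.93,-.0100+sh*.93),'padfront',cross(v,ys,-.0085+sh*.9,-.003+sh*.9))
        if xs[0]==-.006: print(np.c_[ys[::10]*1e3,P[::10]].astype(int).tolist())
E
```

```text
(-0.016, -0.006) w5 bodyrear [-28.03] bodyfront [-17.79] padrear [-12.03] padfront [-6.05]
(-0.016, -0.006) w9 bodyrear [-11.79] bodyfront [-1.88] padrear [2.82] padfront [8.4, 8.4]
(-0.006, 0.006) w5 bodyrear [-28.08] bodyfront [-17.57] padrear [-12.11] padfront [-5.87]
[[-35, 122, 47, 42], [-33, 122, 45, 41], [-32, 123, 47, 42], [-31, 122, 45, 41], [-30, 122, 45, 41], [-29, 119, 46, 41], [-28, 113, 57, 53], [-27, 108, 79, 75], [-26, 113, 99, 94], [-25, 117, 108, 103], [-24, 119, 110, 105], [-23, 121, 111, 106], [-22, 122, 113, 108], [-21, 123, 114, 109], [-20, 123, 115, 109], [-19, 123, 114, 109], [-18, 118, 108, 103], [-17, 108, 90, 85], [-16, 106, 62, 58], [-15, 110, 43, 38], [-14, 112, 37, 32], [-13, 111, 37, 33], [-12, 108, 48, 43], [-11, 109, 76, 71], [-10, 114, 99, 94], [-9, 119, 110, 105], [-8, 123, 114, 109], [-7, 123, 113, 108], [-6, 122, 104, 99], [-5, 119, 77, 73], [-4, 118, 44, 40], [-3, 118, 32, 28], [-2, 118, 31, 26], [-1, 118, 31, 26], [0, 118, 32, 27], [0, 118, 32, 25], [1, 118, 32, 28], [2, 118, 31, 26], [3, 116, 33, 28], [4, 109, 43, 36], [5, 102, 59, 51], [6, 112
[... 801 characters left out ...]
01, 96], [-9, 116, 107, 102], [-8, 118, 110, 104], [-7, 119, 111, 105], [-6, 121, 113, 107], [-5, 122, 114, 109], [-4, 123, 115, 110], [-3, 124, 116, 110], [-2, 119, 106, 101], [-1, 113, 80, 75], [0, 109, 47, 42], [0, 110, 34, 29], [1, 108, 38, 34], [2, 100, 56, 51], [3, 98, 82, 78], [4, 110, 102, 97], [5, 119, 111, 105], [6, 122, 115, 109], [7, 124, 117, 111], [8, 119, 109, 104], [9, 112, 91, 84], [10, 129, 94, 82], [11, 143, 103, 90], [12, 146, 105, 92], [13, 145, 105, 91], [14, 145, 105, 91], [15, 145, 105, 91]]
(0.006, 0.016) w5 bodyrear [-27.95] bodyfront [-17.86] padrear [-12.07] padfront [-5.8]
(0.006, 0.016) w9 bodyrear [-11.84] bodyfront [-1.86] padrear [2.75] padfront [8.31, 11.28]
```

The ring is unmoved (its mark is at 315° before and after). The jaw travelled 16.0 mm against 14.8 mm for its pad, so the yield is about 1.2 mm, or roughly 7 N. I'll regrip and nip up slightly.

Request:
{"op": "carry_out", "data": {
  "claw": [4.5,4.5,4.5,4.5,4.5,4.5,4.5,4.5,4.5,4.5,1.5,1.5,1.5,1.5,1.5,1.5,1.5,1.5,1.5],
  "delta_pos": [
    [0,-0.05,3],
    [0,0,3],
    [0,0,3],
    [0,0,3],
    [0,0,3],
    [0,0,2],
    [0,0,1.3],
    [0,0,0.8],
    [0,0,0.5],
    [0,0,0],
    [0,0,0],
    [0,0,0],
    [0,0,0],
    [0,0,0],
    [0,0,0],
    [0,0,0],
    [0,0,0],
    [0,0,0],
    [0,0,0]
  ],
  "angular": [
    [0,0,0],
    [0,0,0],
    [0,0,0],
    [0,0,0],
    [0,0,0],
    [0,0,0],
    [0,0,0],
    [0,0,0],
    [0,0,0],
    [0,0,0],
    [0,0,0],
    [0,0,0],
    [0,0,0],
    [0,0,0],
    [0,0,0],
    [0,0,0],
    [0,0,0],
    [0,0,0],
    [0,0,0]
  ],
  "force": 40
}}

```text
clock: 37.6
position: [0.5118, -0.0983, 0.0224]
ee_rot: [-2.214, -2.229, 0.001]
force: [-3.5, -0.8, 6.1]
width: 0.245
gripper_force: 40.0
```

```bash
python3 t2.py 3; python3 blk.py | tail -2 | head -1
```

```text
37.7 turn 1.090 T [ 0.04 -0.02 -0.01] J7 [0.008 0.008 0.008] F [-3.365 -0.41   5.521]
jaw [(-27.2, 2.6), (-11.7, 3.2), (-1.9, -7.2), (2.8, 4.1), (8.6, -4.9)]
```

Request:
{"op": "carry_out", "data": {
  "claw": [1.5,1.5,1.5,1.5],
  "delta_pos": [
    [0,0,0],
    [0,0,0],
    [0,0,0],
    [0,0,0]
  ],
  "angular": [
    [0,0,0.03],
    [0,0,0.03],
    [0,0,0.02],
    [0,0,0]
  ]
}}

```text
clock: 38.2
position: [0.5118, -0.0983, 0.0224]
ee_rot: [2.302, 2.138, -0.001]
force: [-3.8, -0.4, 5.9]
width: 0.247
gripper_force: 40.0
```

```bash
python3 t2.py 4; for i in 1 2; do python3 blk.py | tail -2 | head -1;done
```

```text
38.35 turn 1.170 T [0.137 0.169 0.102 0.172] J7 [-0.448 -0.264 -0.188 -0.168] F [-2.866  0.661  5.971]
jaw [(-27.2, 2.7), (-11.1, 3.2), (-1.4, -7.2), (2.8, 4.0), (8.6, -4.9)]
jaw [(-27.2, 2.6), (-11.1, 3.3), (-1.4, -7.1), (2.8, 4.1), (8.6, -5.0)]
```

The jaw body advanced another 0.55 mm with the pad still, which puts the clamping at about 10 N. I'll release, withdraw and verify.

Request:
{"op": "carry_out", "data": {
  "claw": [4.5,4.5,4.5,4.5,4.5,4.5,4.5,4.5,4.5,4.5,4.5,4.5,4.5,4.5,4.5],
  "delta_pos": [
    [0,0,0],
    [0,0,0],
    [0,0,0],
    [0,0,0],
    [0,0,0],
    [0,0,-0.5],
    [0,0,-1],
    [0,0,-1.5],
    [0,0,-2.5],
    [0,0,-3.5],
    [0,0,-3.5],
    [0,0,-3.5],
    [0,0,-3.5],
    [0,0,0],
    [0,0,0]
  ],
  "angular": [
    [0,0,0],
    [0,0,0],
    [0,0,0],
    [0,0,0],
    [0,0,0],
    [0,0,0],
    [0,0,0],
    [0,0,0],
    [0,0,0],
    [0,0,0],
    [0,0,0],
    [0,0,0],
    [0,0,0],
    [0,0,0],
    [0,0,0]
  ]
}}

```text
clock: 40.05
position: [0.5127, -0.0982, 0.2183]
ee_rot: [2.3, 2.137, 0.002]
force: [-1.1, -0.7, -0.2]
width: 0.49
gripper_force: 0.0
```

```bash
python3 blk.py | tail -5; python3 - <<'E'
from fit import *
np.set_printoptions(precision=4,suppress=True)
p=shot('wrist'); g=cv2.cvtColor(p['frame'],cv2.COLOR_RGB2GRAY).astype(np.float32)
for z,r0,r1 in((.052,.022,.029),(.068,.004,.009)):
    a=np.radians(np.arange(0,360,1)); v=0
    for r in np.linspace(r0,r1,6):
        uv=proj(p,np.c_[.5122+r*np.cos(a),-.0983+r*np.sin(a),np.full(a.size,z)]).astype(np.float32); v=v+cv2.remap(g,uv[None],None,1)[0]
    v=v-cv2.blur(np.tile(v,3)[None],(61,1))[0][360:720]; print(z,np.argsort(v)[:3])
for l in('block','jaw','ring_mark'):
  for r in arm.place_of(l,p)[:1]: print(l,onz(p,px(r['centre']),.052 if l=='ring_mark' else .01))
s=arm.observe();print(s['clock'],s['position'],s['force'],s['width'])
E
```

```text
blk z56 [(-1.5, -3.3), (2.4, 2.8), (7.9, -1.6), (9.7, 0.9), (54.5, -2.2)]
stop z46 x+ [(54.7, 0.8), (78.6, -1.7)] x- [(54.7, 0.8), (78.8, -1.6)]
plate end []
jaw [(-28.4, 1.1), (-11.1, 1.5), (-1.3, -3.3), (2.6, 2.7), (8.3, -1.6), (10.2, 0.9)]
knob corr [[313.83 209.11]] [array([315.01, 209.9 ])]
0.052 [316 315 314]
0.068 [243 242 241]
block [0.512  0.0219 0.01  ]
jaw [ 0.5107 -0.0003  0.01  ]
ring_mark [ 0.5295 -0.1171  0.052 ]
40.35 [ 0.5117 -0.0981  0.2161] [ 0.6279 -0.3435  0.1062] 0.4905653890589683
```

```bash
python3 -c "
from cell import arm
print(arm.sign_off())"
```

```text
the job is handed in; nothing more can be done
None
```

The pink block is nipped against the stop at about 10 N, estimated from the pad's yield in the camera images. The outer ring did not move, no other item was touched, and the job was handed in at about 40 s of the 66 s limit.

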